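# Put the row of impact sockets back in the organiser

## Task

Move the row of four impact sockets from the wooden block to the grey organiser, each into the cup whose well is sized for it (the thinnest socket in the narrowest well, and so on up to the thickest in the widest). Leave each one standing upright on the floor of its cup, drive end still up, without knocking any socket over, and leave the ratchet and the grease tin where they are.

Things in the scene. Friction and masses are not known exactly. Their poses are not given: they have to be found in the camera images.
- socket_small: Dark steel impact socket, thinnest of four: upright, round, 78 mm tall, 26 mm in diameter all the way up; 0.20 kg, square drive hole on top. Origin: centre of underside, z up its axis, yaw meaningless. Starts in one of four 60 mm holes, 12 mm deep, 72 mm apart, in any order, in a fixed wooden block 76 x 300 x 25 mm (hole floor 13 mm above bench).
- socket_medium: Dark steel impact socket, second thinnest of four: upright, round, 80 mm tall, 34 mm in diameter up to 40 mm, tapering by 46 mm to a 30 mm neck; 0.28 kg, square drive hole on top. Origin: centre of underside, z up its axis, yaw meaningless. Starts in one of four 60 mm holes, 12 mm deep, 72 mm apart, in any order, in a fixed wooden block 76 x 300 x 25 mm (hole floor 13 mm above bench).
- socket_large: Dark steel impact socket, second thickest of four: upright, round, 82 mm tall, 42 mm in diameter up to 41 mm, tapering by 47 mm to a 34 mm neck; 0.40 kg, square drive hole on top. Origin: centre of underside, z up its axis, yaw meaningless. Starts in one of four 60 mm holes, 12 mm deep, 72 mm apart, in any order, in a fixed wooden block 76 x 300 x 25 mm (hole floor 13 mm above bench).
- socket_biggest: Dark steel impact socket, thickest of four: upright, round, 86 mm tall, 50 mm in diameter up to 43 mm, tapering by 49 mm to a 38 mm neck; 0.58 kg, square drive hole on top. Origin: centre of underside, z up its axis, yaw meaningless. Starts in one of four 60 mm holes, 12 mm deep, 72 mm apart, in any order, in a fixed wooden block 76 x 300 x 25 mm (hole floor 13 mm above bench).
- cup_small: Organiser cup for the 26 mm socket: fixed grey plastic module 70 x 70 mm, 30 mm high, with a round well 36 mm wide, 22 mm deep, rim bevelled 3 mm. Origin: centre of underside, on the well axis, 5 mm above the bench (on a black base plate); well floor 8 mm, rim 30 mm above the origin. z up; the row of four cups, 72 mm apart in any order, runs along its y.
- cup_medium: Organiser cup for the 34 mm socket: fixed grey plastic module 70 x 70 mm, 30 mm high, with a round well 44 mm wide, 22 mm deep, rim bevelled 3 mm. Origin: centre of underside, on the well axis, 5 mm above the bench (on a black base plate); well floor 8 mm, rim 30 mm above the origin. z up; the row of four cups, 72 mm apart in any order, runs along its y.
- cup_large: Organiser cup for the 42 mm socket: fixed grey plastic module 70 x 70 mm, 30 mm high, with a round well 52 mm wide, 22 mm deep, rim bevelled 3 mm. Origin: centre of underside, on the well axis, 5 mm above the bench (on a black base plate); well floor 8 mm, rim 30 mm above the origin. z up; the row of four cups, 72 mm apart in any order, runs along its y.
- cup_biggest: Organiser cup for the 50 mm socket: fixed grey plastic module 70 x 70 mm, 30 mm high, with a round well 60 mm wide, 22 mm deep, rim bevelled 3 mm. Origin: centre of underside, on the well axis, 5 mm above the bench (on a black base plate); well floor 8 mm, rim 30 mm above the origin. z up; the row of four cups, 72 mm apart in any order, runs along its y.
- ratchet: Bystander: a loose steel ratchet wrench, 260 mm long and up to 42 mm wide and 37 mm high, on the bench beyond the racks. Origin: on the bench under the middle of its length; its length is along its y axis (handle to -y, round head to +y).
- grease_tin: Bystander: a tin of grease with a blue band and steel lid standing on the bench to the right, 68 mm in diameter, 100 mm tall. Origin: centre of its underside, z up.
Mind the look-alikes: they are no part of the job. Leave any purple or turquoise look-alike of the socket_biggest alone.

How it is judged:
At the end, for the whole second after the job is handed in: Each of the four sockets stands in the cup of its own size: its axis within 9 mm of the well's axis, its underside on the well floor (3 to 13 mm above the cup's origin), within 7 degrees of upright with the drive end up, released and at rest (horizontal distance between socket_small and cup_small below 0.009 m and z of socket_small in the frame of cup_small between 0.003 and 0.013 m and angle between each of socket_small, socket_medium, socket_large, socket_biggest's own z axis and vertical below 0.12 rad and linear speed of each of socket_small, socket_medium, socket_large, socket_biggest below 0.02 m/s and horizontal distance between socket_medium and cup_medium below 0.009 m and z of socket_medium in the frame of cup_medium between 0.003 and 0.013 m and horizontal distance between socket_large and cup_large below 0.009 m and z of socket_large in the frame of cup_large between 0.003 and 0.013 m and horizontal distance between socket_biggest and cup_biggest below 0.009 m and z of socket_biggest in the frame of cup_biggest between 0.003 and 0.013 m); the robot touches nothing.
It fails at once if the ratchet is moved by more than 30 mm (distance of ratchet from where it was at the start of the episode above 0.03 m).
It fails at once if the grease tin is moved by more than 30 mm (distance of grease_tin from where it was at the start of the episode above 0.03 m).
It fails at once if the grease tin is tipped (more than 20 degrees) (angle between grease_tin's own z axis and vertical above 0.35 rad).
It fails at once if a socket is knocked over (leans more than 40 degrees) (angle between any of socket_small, socket_medium, socket_large, socket_biggest's own z axis and vertical above 0.7 rad).
It also fails if it takes over 112 s, if anything falls off the work surface, if the arm or the gripper's body presses on something with over 40 N, if the wrist force passes 120 N, or if a joint passes its speed limit or range.

## Robot

A 6-joint arm with a two-finger parallel gripper is mounted at the origin on the work surface. World frame = base frame: x ahead of the robot, y to its left, z up, the work surface at z = 0. Lengths are in m, angles in rad, forces in N, time in s.
With the tool pointing down it reaches from about 0.35 to 0.85 m from the base axis. Payload 8.1 kg.
Tool frame: the origin (TCP) lies at the very end of the fingers, on their centre line; the grasp point (between the pads) lies 19 mm behind it; z points along the fingers, y is the direction in which the jaws open and shut (so a half turn about z gives the same grasp; the last joint's range is limited). The gripper opens to 93 mm and grips with 3 to 60 N. Pads are 15 mm wide; open, the fingers measure 128 mm over their backs; the gripper's body (75 mm by 188 mm) begins 65 mm behind the grasp point.
Start: joints at [1.176, 0.13, 1.488, -0, 1.523, -0.085], TCP at [0.183, 0.571, 0.219] pointing down, gripper open.
Joint ranges: [-2.96, 2.96], [-0.89, 2.26], [0.02, 2.5], [-1.34, 4.48], [0, 2.73], [-2.66, 2.66]. Speed limits (rad/s): [2.39, 2.39, 2.79, 3.14, 3.14, 3.14].

## Interface

Orientations are given as a rotation vector (axis times angle).
In Python, from plant import read_state, read_camera, close_job gives the robot as it stands.
- The arm moves only by the tool jog_arm, never from a script. Its argument "motion" is one flat list of numbers, 7 for each row, row after row: the opening, from 0 (shut) to 1 (fully open), then the shift along the tool's x, y, z scaled (see below), then the turn, a rotation vector about the tool's x, y, z scaled (see below). A call has 1 to 8 rows; each row is the pose to reach, as a shift and turn from the pose measured when the call began, along the tool's axes at that moment; what a row does not reach only later rows make up. The controller multiplies each number of a shift by 0.5 m and each number of a turn by 90 degrees. A row lasts 1/10 s, in which the tool goes at most 50 mm and 8.59 degrees, less where a joint would pass 70% of its speed; a pose out of reach is approached as far as the arm can. A call with a number of a shift or a turn outside -1 to 1 is refused whole. A call with a gripper value outside its range is refused whole. The fingers move at their own pace and stop on an object; "grip_force" is the grip in N (left out, the last holds). Time passes only in rows, so rows that repeat a pose let the fingers close. It gives the time, the measured TCP pose, the force and the opening at its end, in the units of the state.
- read_state(): the state, without advancing time (a new reading comes with each control period).
- read_camera(name): name is "scene" or "top"; returns a dict with "frame" (400x640x3 uint8, red, green, blue), "vertical_fov" (degrees; the focal length in pixels is half the picture's height over the tangent of half this angle, whatever the lens; pixels are square), "cx", "cy" (the principal point, pixels), "world_from_camera" (4x4, takes a point from camera to world coordinates). Camera axes: x right, y down, z forward; pixel columns grow to the right and rows downward; lengths in m; the calibration is good to about 2 mm. A picture is of the moment at which its call begins. There is no depth.
- close_job(): hands the job in, once; it reports no verdict.
The state is a dict: "t": time; "q": joint angles; "dq": joint speeds; "joint_torque": joint torques, N m; "tool_pos": TCP position; "orientation": TCP orientation; "force": force on the tool from outside, world axes, zero at the start; "wrist_torque": the same for the moment, N m; "opening": finger opening in m.
Only numpy, scipy, OpenCV 4.12 (cv2) and the standard library are available. Lean on these libraries where they do the work, as an engineer would, in place of code of your own. Each camera call takes 0.05 s, during which the arm holds its last target.

## Working session

There is one attempt and no reset: what is moved stays moved. The work goes in short steps, Python scripts to look and compute and a tool call to move; the robot and the scene stay as the last step left them, time stands still between calls to the robot, and variables do not carry over. Pictures are saved under pics/ and viewed, and the job is handed in when it is done.

Besides the shell and the picture viewer there is one more tool, called as a command line: name --argument value ..., lists and objects as JSON in quotes. jog_arm: Moves the arm, as the interface text tells. Its arguments: {"type":"object","properties":{"motion":{"type":"array","items":{"type":"number"}},"grip_force":{"type":"number"}},"required":["motion"]}

```bash
mkdir -p pics; ls; python3 - <<'E'
from plant import *
import cv2,numpy as np,json
s=read_state();print({k:np.round(v,4).tolist() for k,v in s.items()})
for n in("scene","top"):
    c=read_camera(n);cv2.imwrite(f"pics/{n}0.png",c["frame"][:,:,::-1])
    print(n,c["vertical_fov"],c["cx"],c["cy"],np.round(c["world_from_camera"],4).tolist(), c.keys())
E
```

```text
pics
{'t': 0.0, 'q': [1.1756, 0.1311, 1.4893, 0.0, 1.523, -0.0854], 'dq': [0.0017, 0.0001, -0.0021, 0.0009, -0.0001, 0.0013], 'joint_torque': [-0.0009, -55.9825, -49.1772, 0.0767, 0.0349, -0.0003], 'tool_pos': [0.1827, 0.5709, 0.2176], 'orientation': [-0.4846, -3.1035, 0.0027], 'force': [-0.488, 0.0074, 0.1838], 'wrist_torque': [-0.0037, 0.0369, -0.0174], 'opening': 0.0931}
scene 44.1470249793214 326.9616747081918 196.1721050261996 [[0.1131, 0.549, -0.8281, 1.5645], [0.9935, -0.0761, 0.0852, -0.1781], [-0.0162, -0.8324, -0.554, 0.6667], [0.0, 0.0, 0.0, 1.0]] dict_keys(['frame', 'vertical_fov', 'cx', 'cy', 'world_from_camera'])
top 42.697938173013995 320.88607575283055 197.9520502050474 [[0.0284, -0.9939, 0.1067, 0.457], [-0.9995, -0.027, 0.0139, -0.0711], [-0.011, -0.107, -0.9942, 1.2264], [0.0, 0.0, 0.0, 1.0]] dict_keys(['frame', 'vertical_fov', 'cx', 'cy', 'world_from_camera'])
```

View pics/scene0.png

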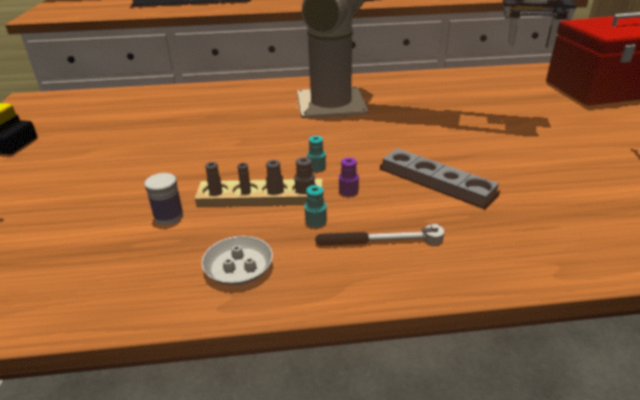

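View pics/top0.png

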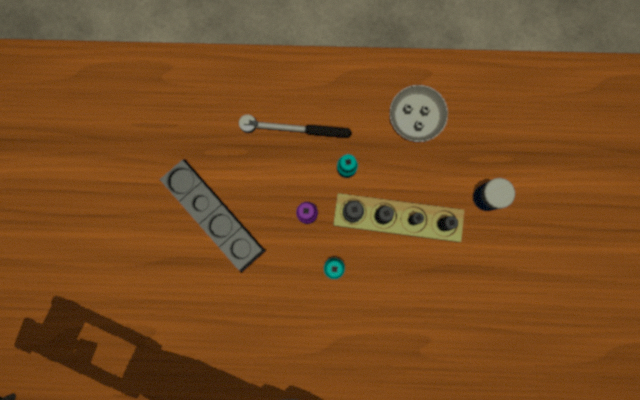

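The scene view shows the sockets on the block at about (213–305, 180), the cups at (400–480, 160–185), and teal and purple look-alikes at (316,150), (316,205) and (348,175). The top view has the block sockets at (353,211), (384,214), (415,218), (447,223) and the cups at (181,180), (201,203), (221,226), (241,248). I'll enlarge both.

```bash
python3 - <<'E'
import cv2,numpy as np
t=cv2.imread("pics/top0.png");s=cv2.imread("pics/scene0.png")
a=cv2.resize(t[180:250,325:475],None,fx=5,fy=5,interpolation=cv2.INTER_CUBIC)
b=cv2.resize(t[150:280,150:280],None,fx=4,fy=4,interpolation=cv2.INTER_CUBIC)
c=cv2.resize(s[125:235,190:370],None,fx=4,fy=4,interpolation=cv2.INTER_CUBIC)
for n,i in(("a",a),("b",b),("c",c)):
    cv2.imwrite(f"pics/crop_{n}.png",cv2.convertScaleAbs(i,alpha=1.8))
E
```

```text
(no output)
```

View pics/crop_a.png

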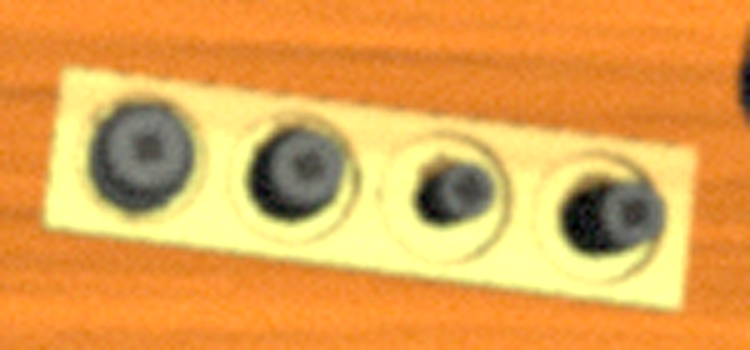

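View pics/crop_b.png

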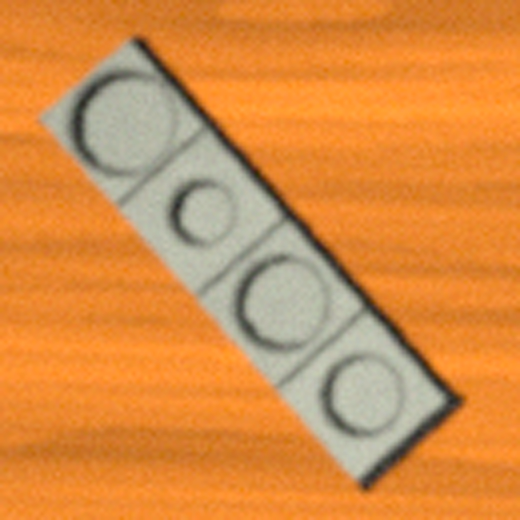

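View pics/crop_c.png

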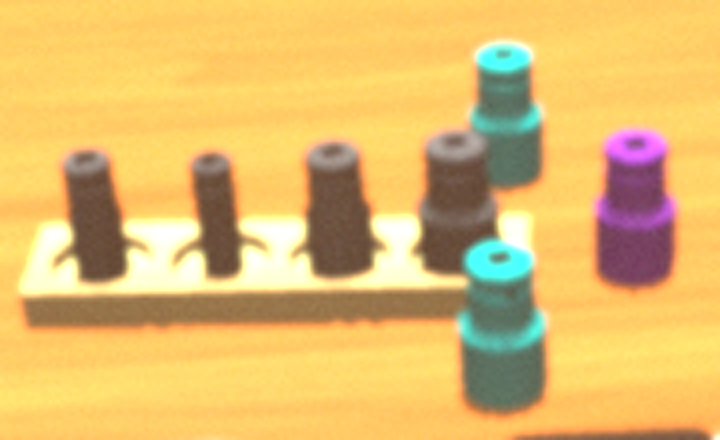

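Sockets in the top view, left to right: (355,209) is the biggest, with a wide body filling its hole. (387,213) is large, (418,217) small and (452,222) medium. Cups from the top-left: biggest (181,180), small (201,203), large (221,226), medium (241,248). The teal and purple pieces stand off the block and are not in the job. Next I'll measure positions.

```bash
cat > h.py <<'E'
import cv2,numpy as np
from plant import *
def cam(n):
    c=read_camera(n);return c
def ray(c,u,v):
    f=200/np.tan(np.radians(c["vertical_fov"]/2));T=c["world_from_camera"]
    d=T[:3,:3]@np.array([(u-c["cx"])/f,(v-c["cy"])/f,1]);return T[:3,3],d
def onz(c,u,v,z):
    o,d=ray(c,u,v);return (o+d*(z-o[2])/d[2])
def proj(c,p):
    f=200/np.tan(np.radians(c["vertical_fov"]/2));T=c["world_from_camera"]
    q=T[:3,:3].T@(np.asarray(p)-T[:3,3]);return np.array([c["cx"]+f*q[0]/q[2],c["cy"]+f*q[1]/q[2]])
def tri(c1,p1,c2,p2):
    A=[];b=[]
    o1,d1=ray(c1,*p1);o2,d2=ray(c2,*p2)
    M=np.stack([d1,-d2],1);s=np.linalg.lstsq(M,o2-o1,rcond=None)[0]
    a,bb=o1+d1*s[0],o2+d2*s[1];return (a+bb)/2,np.linalg.norm(a-bb)
E
python3 - <<'E'
from h import *
t=cam("top");s=cam("scene")
im=t["frame"][:,:,::-1];hsv=cv2.cvtColor(np.ascontiguousarray(im),cv2.COLOR_BGR2HSV)
np.set_printoptions(precision=4,suppress=True)
print(im[205,370],hsv[205,370],im[200,192],hsv[200,192],hsv[215,192], hsv[300,300])
# tops
for n,h,pt,ps in(("big",.086,(149,147),(455,140)),("large",.082,(310,163),(331,148)),("small",.078,(466,186),(211,157)),("med",.080,(633,212),(86,158))):
    a=(325+(pt[0]-2)/5,180+(pt[1]-2)/5);b=(190+(ps[0]-1.5)/4,125+(ps[1]-1.5)/4)
    print(n,onz(t,*a,.013+h),onz(s,*b,.013+h),tri(t,a,s,b))
for n,pt in(("big",(125,123)),("small",(203,213)),("large",(283,303)),("med",(363,395))):
    print(n,onz(t,150+(pt[0]-1.5)/4,150+(pt[1]-1.5)/4,.035))
m=((hsv[:,:,0]>18)&(hsv[:,:,0]<35)&(hsv[:,:,1]>60)&(hsv[:,:,2]>90)).astype(np.uint8)
m[:, :320]=0;m[:,480:]=0;m[:180]=0;m[255:]=0
for mm,z in((m,.025),):
    mm=cv2.morphologyEx(mm,cv2.MORPH_CLOSE,np.ones((15,15)))
    cs,_=cv2.findContours(mm,0,1);c=max(cs,key=cv2.contourArea);r=cv2.boxPoints(cv2.minAreaRect(c));print(r)
    w=np.array([onz(t,*p,z) for p in r]);print(w,[np.linalg.norm(w[i]-w[i-1]) for i in range(4)],w.mean(0))
for nm,p in(("purple",(306,212)),("teal1",(347,163)),("teal2",(335,268))):print(nm,onz(t,*p,.08))
for n,p in(("tin",(499,193)),("head",(248,123))):print(n,onz(t,*p,.1 if n=="tin" else .03))
E
```

```text
[ 76 133 154] [ 22 129 154] [71 77 77] [30 20 77] [ 19  32 110] [ 15 213 128]
big [ 0.5554 -0.13    0.099 ] [ 0.5548 -0.1281  0.099 ] (array([ 0.5554, -0.1291,  0.0995]), np.float64(0.0019243017181700766))
large [ 0.5506 -0.2016  0.095 ] [ 0.5469 -0.2006  0.095 ] (array([ 0.5504, -0.2009,  0.0971]), np.float64(0.0008771229819266076))
small [ 0.5426 -0.2713  0.091 ] [ 0.5405 -0.2711  0.091 ] (array([ 0.5425, -0.271 ,  0.0922]), np.float64(0.00024815509302639167))
med [ 0.533  -0.3447  0.093 ] [ 0.5348 -0.3437  0.093 ] (array([ 0.533 , -0.3445,  0.0921]), np.float64(0.0009594565803361816))
big [0.6175 0.2768 0.035 ]
small [0.5655 0.2278 0.035 ]
large [0.5141 0.1782 0.035 ]
med [0.462  0.1291 0.035 ]
[[332.4978 225.2664]
 [336.8559 192.5808]
 [464.9127 209.6551]
 [460.5546 242.3406]]
[[ 0.5221 -0.0834  0.025 ]
 [ 0.5997 -0.0917  0.025 ]
 [ 0.5674 -0.3932  0.025 ]
 [ 0.4906 -0.383   0.025 ]] [np.float64(0.3012545647757724), np.float64(0.07795759267325593), np.float64(0.3032857098927895), np.float64(0.07749544270930714)] [ 0.545  -0.2378  0.025 ]
purple [ 0.5473 -0.0225  0.08  ]
teal1 [ 0.6613 -0.112   0.08  ]
teal2 [ 0.4245 -0.0908  0.08  ]
tin [ 0.5995 -0.4482  0.1   ]
head [0.7609 0.1252 0.03  ]
```

Both views agree to within about 2 mm (one point 3.7 mm), and the block comes out at 301 x 78 mm. The target floors are at the same height as the hole floors (13 mm), so pick and place heights match. The next step is a helper that turns a target into move numbers.

```bash
cat >> h.py <<'E'
from scipy.spatial.transform import Rotation as Ro
B=-6.1;C=-46.5
SOCK=dict(big=(.5552,-.1292),large=(.5495,-.2010),small=(.5420,-.2711),med=(.5338,-.3443))
CUP=dict(big=(.6175,.2768),small=(.5655,.2278),large=(.5141,.1782),med=(.462,.1291))
def Rt(yaw):
    y=np.radians(yaw);ty=np.array([np.cos(y),np.sin(y),0]);tz=np.array([0,0,-1.]);return np.stack([np.cross(ty,tz),ty,tz],1)
def go(x,y,z,yaw):
    s=read_state();R=Ro.from_rotvec(s["orientation"]).as_matrix()
    d=R.T@(np.array([x,y,z])-s["tool_pos"]);r=Ro.from_matrix(R.T@Rt(yaw)).as_rotvec()
    print("t",round(s["t"],2),"tgt",np.round([x,y,z,yaw],3),"shift",np.round(d/.5,3),"turn",np.round(r/(np.pi/2),3),"rows~",round(np.linalg.norm(d)/.05,1))
E
python3 -c "
from h import *
go(.37,.22,.22,40)
go(*SOCK['big'],.2,B)"
```

```text
t 0.2 tgt [ 0.37  0.22  0.22 40.  ] shift [-0.571 -0.555 -0.003] turn [-0.001  0.     0.358] rows~ 8.0
t 0.2 tgt [ 0.555 -0.129  0.2   -6.1  ] shift [-1.136 -1.107  0.037] turn [-0.001  0.     0.871] rows~ 15.9
```

jog_arm --motion '[0.75, -0.57, -0.555, 0, 0, 0, 0.36, 0.75, -0.57, -0.555, 0, 0, 0, 0.36, 0.75, -0.57, -0.555, 0, 0, 0, 0.36, 0.75, -0.57, -0.555, 0, 0, 0, 0.36, 0.75, -0.57, -0.555, 0, 0, 0, 0.36, 0.75, -0.57, -0.555, 0, 0, 0, 0.36, 0.75, -0.57, -0.555, 0, 0, 0, 0.36, 0.75, -0.57, -0.555, 0, 0, 0, 0.36]' --grip_force 40

```text
t: 1.0
tool_pos: [0.3701, 0.218, 0.2184]
orientation: [1.331, 2.845, -0.001]
force: [1.6, 0.7, -0.1]
opening: 0.0698
```

```bash
python3 -c "
from h import *
go(*SOCK['big'],.2,B)"
```

```text
t 1.0 tgt [ 0.555 -0.129  0.2   -6.1  ] shift [-0.77  -0.161  0.037] turn [-0.     0.001  0.511] rows~ 7.9
```

jog_arm --motion '[0.75, -0.77, -0.161, 0.037, 0, 0, 0.511, 0.75, -0.77, -0.161, 0.037, 0, 0, 0.511, 0.75, -0.77, -0.161, 0.037, 0, 0, 0.511, 0.75, -0.77, -0.161, 0.037, 0, 0, 0.511, 0.75, -0.77, -0.161, 0.037, 0, 0, 0.511, 0.75, -0.77, -0.161, 0.037, 0, 0, 0.511, 0.75, -0.77, -0.161, 0.037, 0, 0, 0.511, 0.75, -0.77, -0.161, 0.037, 0, 0, 0.511]'

```text
t: 1.8
tool_pos: [0.5556, -0.1315, 0.1998]
orientation: [2.337, 2.098, -0.001]
force: [-0.4, 1.0, 0.2]
opening: 0.0695
```

```bash
python3 -c "
from h import *
go(*SOCK['big'],.066,B)
for n in('scene','top'):
    im=cam(n)['frame'][:,:,::-1]; y,x=(60,190) if n=='scene' else (130,290)
    cv2.imwrite(f'pics/big1{n}.png',cv2.convertScaleAbs(cv2.resize(im[y:y+150,x:x+190],None,fx=4,fy=4,interpolation=2),alpha=1.6))"
```

```text
t 1.8 tgt [ 0.555 -0.129  0.066 -6.1  ] shift [ 0.005 -0.001  0.268] turn [ 0.     0.001 -0.001] rows~ 2.7
```

View pics/big1scene.png

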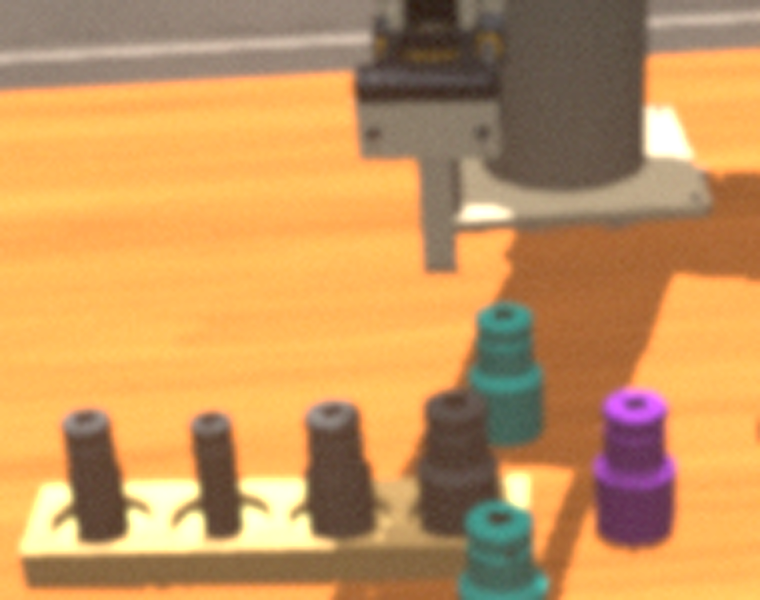

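The gripper is above the dark biggest socket (crop (455,460)), and the teal and purple pieces are clear of the fingers. I'll descend to the neck and close.

jog_arm --motion '[0.75, 0.005, 0, 0.08, 0, 0, 0, 0.75, 0.005, 0, 0.16, 0, 0, 0, 0.75, 0.005, 0, 0.22, 0, 0, 0, 0.75, 0.005, 0, 0.268, 0, 0, 0, 0.75, 0.005, 0, 0.268, 0, 0, 0, 0.2, 0.005, 0, 0.268, 0, 0, 0, 0.2, 0.005, 0, 0.268, 0, 0, 0, 0.2, 0.005, 0, 0.268, 0, 0, 0]'

```text
t: 2.7
tool_pos: [0.5572, -0.132, 0.0666]
orientation: [2.339, 2.092, -0.001]
force: [0.1, -0.1, -0.6]
opening: 0.0501
```

jog_arm --motion '[0.2, 0, 0, 0, 0, 0, 0, 0.2, 0, 0, 0, 0, 0, 0, 0.2, 0, 0, 0, 0, 0, 0]'

```text
t: 3.0
tool_pos: [0.5582, -0.1323, 0.0682]
orientation: [2.338, 2.091, 0.001]
force: [-2.1, 0.6, 7.5]
opening: 0.0371
```

```bash
python3 -c "
from h import *
print(read_state()['opening'],read_state()['force']);go(*SOCK['big'],.066,B)"
```

```text
0.037118277064313684 [-2.13644272  0.58588447  7.52050823]
t 3.0 tgt [ 0.555 -0.129  0.066 -6.1  ] shift [ 0.006 -0.007  0.004] turn [ 0.003  0.002 -0.003] rows~ 0.1
```

jog_arm --motion '[0.2, 0, 0, -0.04, 0, 0, 0, 0.2, 0, 0, -0.1, 0, 0, 0, 0.2, 0, 0, -0.18, 0, 0, 0, 0.2, 0, 0, -0.25, 0, 0, 0, 0.2, 0, 0, -0.25, 0, 0, 0]'

```text
t: 3.5
tool_pos: [0.5606, -0.1328, 0.1991]
orientation: [2.332, 2.086, 0.008]
force: [1.3, -0.6, -4.5]
opening: 0.0373
```

```bash
python3 -c "
from h import *
print(read_state()['opening'],read_state()['force']);go(*SOCK['big'],.19,B);go(*CUP['big'],.19,C)
for n in('scene',):
    im=cam(n)['frame'][:,:,::-1]; y,x=(60,190) if n=='scene' else (130,290)
    cv2.imwrite(f'pics/big2{n}.png',cv2.convertScaleAbs(cv2.resize(im[y:y+150,x:x+190],None,fx=4,fy=4,interpolation=2),alpha=1.6))
go(*CUP['big'],.19,C)"
```

```text
0.037261158998645384 [ 1.30563667 -0.57225339 -4.49163722]
t 3.5 tgt [ 0.555 -0.129  0.19  -6.1  ] shift [ 0.006 -0.012  0.018] turn [ 0.008  0.003 -0.003] rows~ 0.2
t 3.5 tgt [  0.618   0.277   0.19  -46.5  ] shift [0.827 0.022 0.014] turn [0.009 0.    0.446] rows~ 8.3
t 3.55 tgt [  0.618   0.277   0.19  -46.5  ] shift [0.826 0.025 0.008] turn [0.006 0.001 0.446] rows~ 8.3
```

View pics/big2scene.png

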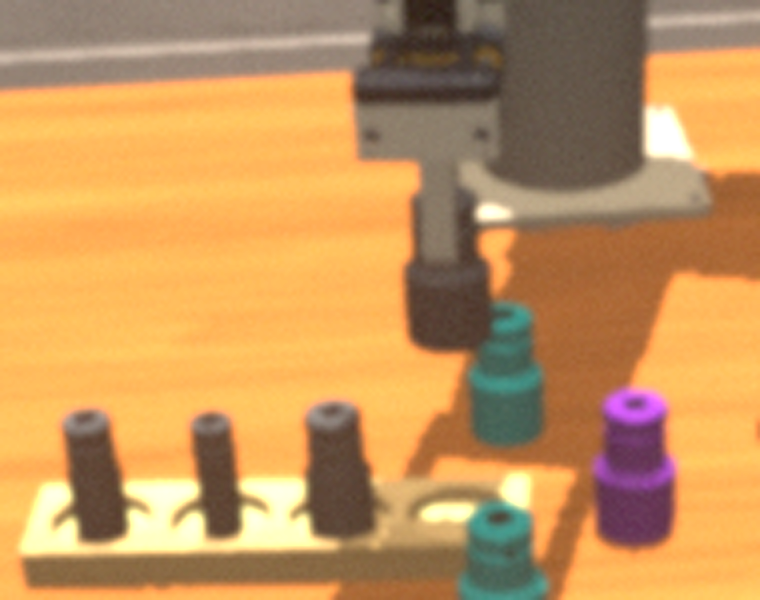

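The biggest socket is in hand and upright, sitting about 4 mm to the +y side of the finger centre. I'll carry it to a point above its cup.

jog_arm --motion '[0.2, 0.08, 0.002, 0.005, 0, 0, 0.05, 0.2, 0.82, 0.025, 0.005, 0.006, 0, 0.446, 0.2, 0.82, 0.025, 0.005, 0.006, 0, 0.446, 0.2, 0.82, 0.025, 0.005, 0.006, 0, 0.446, 0.2, 0.82, 0.025, 0.005, 0.006, 0, 0.446, 0.2, 0.82, 0.025, 0.005, 0.006, 0, 0.446, 0.2, 0.82, 0.025, 0.005, 0.006, 0, 0.446, 0.2, 0.82, 0.025, 0.005, 0.006, 0, 0.446]'

```text
t: 4.35
tool_pos: [0.6109, 0.2418, 0.1876]
orientation: [2.918, 1.163, -0.009]
force: [0.7, -0.1, -5.1]
opening: 0.0372
```

```bash
python3 -c "
from h import *
go(*CUP['big'],.14,C)"
```

```text
t 4.35 tgt [  0.618   0.277   0.14  -46.5  ] shift [ 0.058 -0.041  0.095] turn [-0.001  0.003 -0.   ] rows~ 1.2
```

jog_arm --motion '[0.2, 0.055, -0.041, 0.07, 0, 0, 0, 0.2, 0.055, -0.041, 0.095, 0, 0, 0, 0.2, 0.055, -0.041, 0.095, 0, 0, 0]'

```text
t: 4.65
tool_pos: [0.6119, 0.275, 0.1318]
orientation: [2.917, 1.166, -0.028]
force: [-0.7, 0.2, -6.1]
opening: 0.0372
```

```bash
python3 -c "
from h import *
go(*CUP['big'],.14,C)
for n in('scene','top'):
    c=cam(n);im=c['frame'][:,:,::-1]; y,x=(80,350) if n=='scene' else (140,140)
    cv2.imwrite(f'pics/big3{n}.png',cv2.convertScaleAbs(cv2.resize(im[y:y+140,x:x+170],None,fx=4,fy=4,interpolation=2),alpha=1.6))
    s=read_state()['tool_pos'];print(n,proj(c,s)-[x,y],proj(c,[*CUP['big'],.035])-[x,y],proj(c,[*CUP['big'],.08])-[x,y])
"
```

```text
t 4.65 tgt [  0.618   0.277   0.14  -46.5  ] shift [ 0.01   0.005 -0.017] turn [-0.004  0.011  0.001] rows~ 0.2
scene [131.2575404   66.09515563] [126.26365506 104.11099667] [129.19198093  87.75886224]
top [28.54810903 34.69648928] [40.86813254 40.36593843] [35.25874184 37.56784077]
```

View pics/big3scene.png

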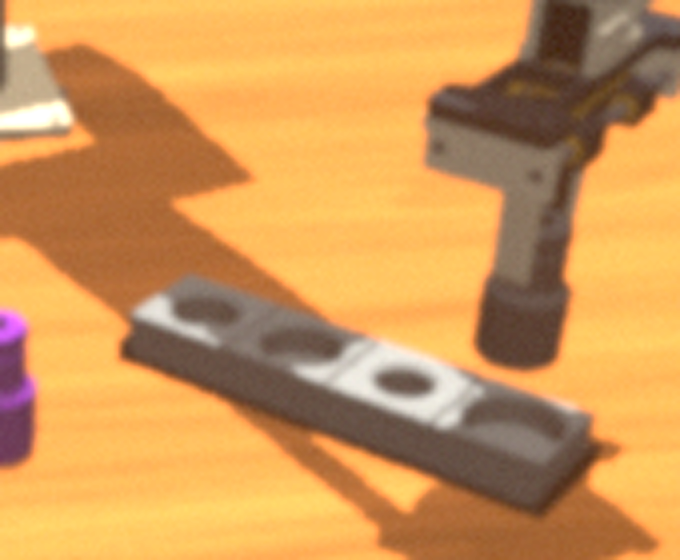

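View pics/big3top.png

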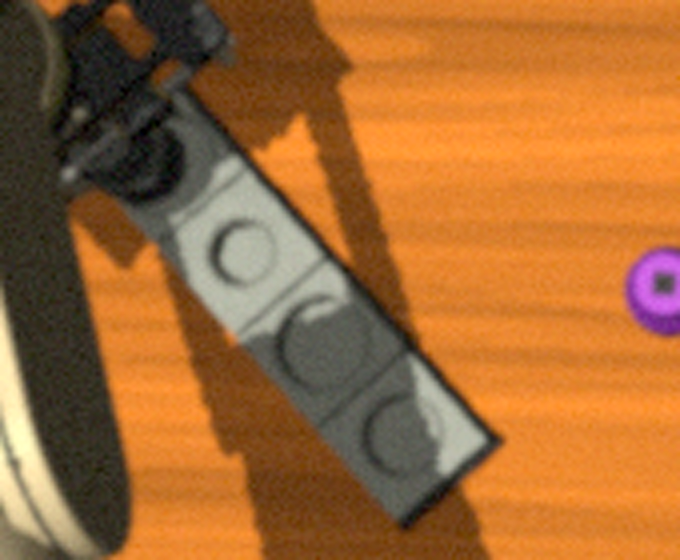

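Projecting the well axis at the socket's base height gives crop pixel (517,351) in the scene. The socket base sits at about (518,345), so it is on axis laterally but about 4 mm short in x. I'll correct that and lower part way.

jog_arm --motion '[0.2, 0.006, 0.006, 0.02, -0.004, 0.011, 0, 0.2, 0.006, 0.006, 0.05, -0.004, 0.011, 0, 0.2, 0.006, 0.006, 0.07, -0.004, 0.011, 0, 0.2, 0.006, 0.006, 0.07, -0.004, 0.011, 0]'

```text
t: 5.15
tool_pos: [0.6178, 0.2726, 0.1003]
orientation: [2.919, 1.161, 0.007]
force: [-0.7, 0.8, -6.3]
opening: 0.0374
```

```bash
python3 -c "
from h import *
print(read_state()['tool_pos'],read_state()['force'])
go(*CUP['big'],.068,C)
for n in('scene',):
    c=cam(n);im=c['frame'][:,:,::-1]; y,x=(80,350) if n=='scene' else (140,140)
    cv2.imwrite(f'pics/big4{n}.png',cv2.convertScaleAbs(cv2.resize(im[y:y+140,x:x+170],None,fx=4,fy=4,interpolation=2),alpha=1.6))
    s=read_state()['tool_pos'];print(n,4*(proj(c,s)-[x,y]),4*(proj(c,[*CUP['big'],.035])-[x,y]),4*(proj(c,[*CUP['big'],s[2]-.053])-[x,y]))
"
```

```text
[0.61782013 0.27261932 0.10028031] [-0.65179473  0.83442288 -6.28959011]
t 5.15 tgt [  0.618   0.277   0.068 -46.5  ] shift [ 0.005 -0.007  0.065] turn [ 0.001 -0.003 -0.001] rows~ 0.7
scene [516.80509867 320.07815737] [505.05462023 416.44398666] [508.50342231 397.18544862]
```

View pics/big4scene.png

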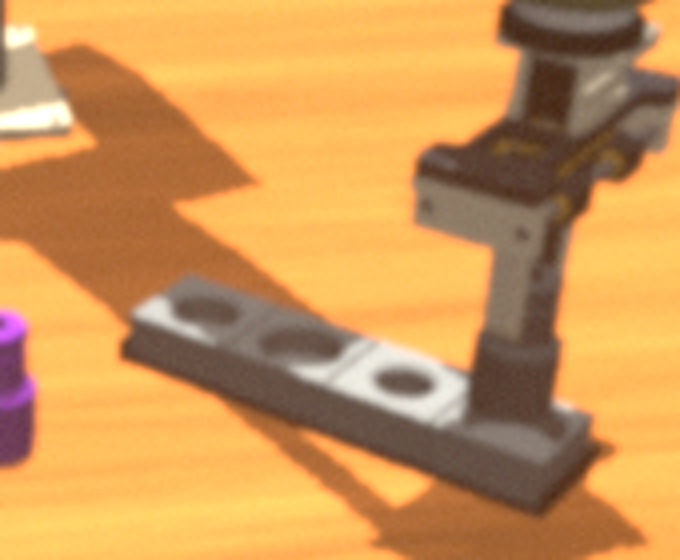

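The projection and the visible rim differ by a few pixels, so I'll check the cup positions in the first scene picture before going further.

```bash
python3 - <<'E'
from h import *
c=cam('scene');im=cv2.imread('pics/scene0.png')[135:215,370:510]
o=cv2.convertScaleAbs(cv2.resize(im,None,fx=5,fy=5,interpolation=2),alpha=1.8)
def P(p):return tuple(int(v) for v in 5*(proj(c,p)-[370,135])+2)
for n,r in(("big",.030),("small",.018),("large",.026),("med",.022)):
    x,y=CUP[n]
    pts=np.array([P([x+(r+.003)*np.cos(a),y+(r+.003)*np.sin(a),.035]) for a in np.linspace(0,6.28,40)])
    cv2.polylines(o,[pts],True,(0,255,0),1)
cv2.imwrite('pics/cupchk.png',o)
E
```

```text
(no output)
```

View pics/cupchk.png

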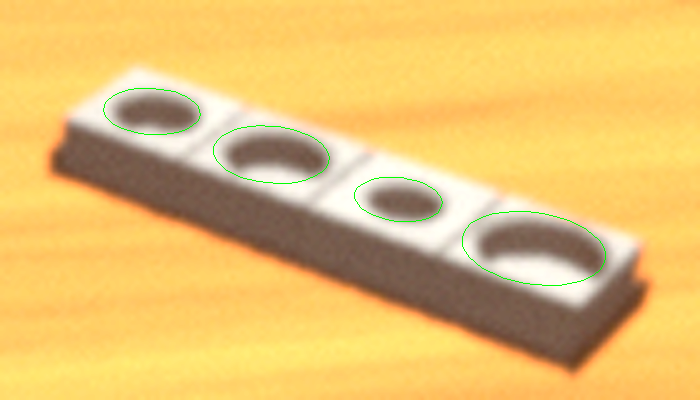

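The scene view puts the wells about 2–4 mm further in +y than the top view, so I'll average the two. Directly in this picture the socket and the well agree laterally to within 1 mm. I'll lower it watching the force.

jog_arm --motion '[0.2, 0, -0.003, 0.02, 0, -0.003, 0, 0.2, 0, -0.003, 0.04, 0, -0.003, 0, 0.2, 0, -0.003, 0.055, 0, -0.003, 0, 0.2, 0, -0.003, 0.06, 0, -0.003, 0]'

```text
t: 5.65
tool_pos: [0.6171, 0.2743, 0.0703]
orientation: [2.917, 1.161, 0.001]
force: [-0.4, -0.3, -4.6]
opening: 0.0376
```

```bash
python3 -c "
from h import *
print(read_state()['tool_pos'],read_state()['force'],read_state()['wrist_torque'])
go(*CUP['big'],.067,C)
for n in('scene',):
    c=cam(n);im=c['frame'][:,:,::-1]; y,x=(80,350) if n=='scene' else (140,140)
    cv2.imwrite(f'pics/big5{n}.png',cv2.convertScaleAbs(cv2.resize(im[y:y+140,x:x+170],None,fx=4,fy=4,interpolation=2),alpha=1.8))
"
```

```text
[0.61711842 0.27431023 0.07034826] [-0.36365515 -0.33136145 -4.64716193] [-0.09385177  0.19032932  0.06042032]
t 5.65 tgt [  0.618   0.277   0.067 -46.5  ] shift [ 0.004 -0.003  0.007] turn [ 0.001  0.    -0.001] rows~ 0.1
```

View pics/big5scene.png

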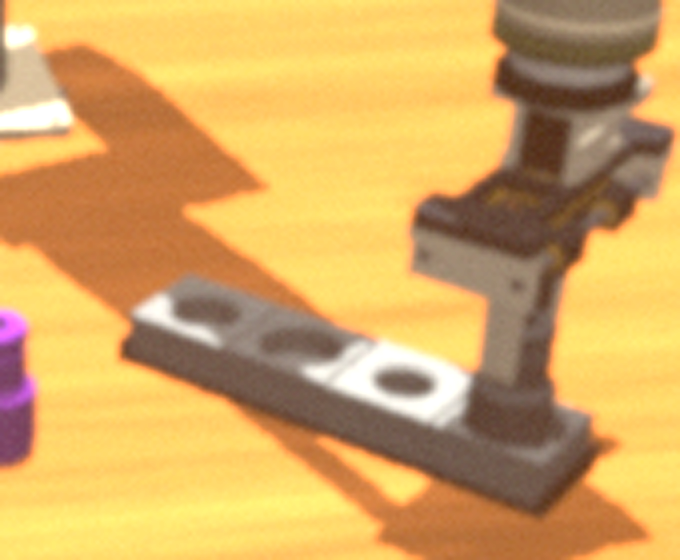

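It is in the well, with weight only on the wrist. I'll lower the last 2–3 mm, open and rise.

jog_arm --motion '[0.2, 0, 0, 0.004, 0, 0, 0, 0.2, 0, 0, 0.006, 0, 0, 0, 0.65, 0, 0, 0.006, 0, 0, 0, 0.65, 0, 0, 0.006, 0, 0, 0, 0.65, 0, 0, 0.006, 0, 0, 0, 0.65, 0, 0, -0.08, 0, 0, 0, 0.65, 0, 0, -0.16, 0, 0, 0, 0.65, 0, 0, -0.26, 0, 0, 0]'

```text
t: 6.5
tool_pos: [0.616, 0.2742, 0.2004]
orientation: [2.917, 1.161, -0.003]
force: [0.7, 1.2, -0.1]
opening: 0.0603
```

```bash
python3 -c "
from h import *
go(*SOCK['large'],.2,B)
go(.58,.08,.2,-30)
for n in('scene',):
    c=cam(n);im=c['frame'][:,:,::-1]; y,x=(80,350) if n=='scene' else (140,140)
    cv2.imwrite(f'pics/big6{n}.png',cv2.convertScaleAbs(cv2.resize(im[y:y+140,x:x+170],None,fx=4,fy=4,interpolation=2),alpha=1.8))
"
```

```text
t 6.5 tgt [ 0.55  -0.201  0.2   -6.1  ] shift [-0.75   0.599  0.003] turn [ 0.     0.002 -0.45 ] rows~ 9.6
t 6.5 tgt [  0.58   0.08   0.2  -30.  ] shift [-0.319  0.233  0.002] turn [ 0.001  0.002 -0.184] rows~ 3.9
```

View pics/big6scene.png

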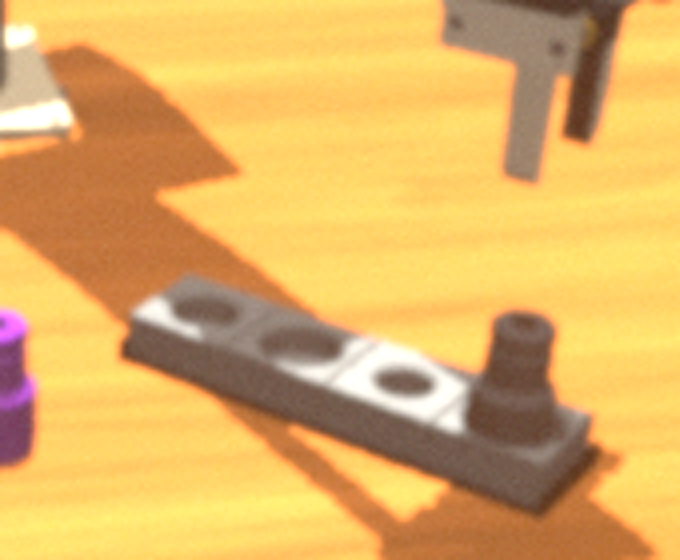

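The biggest socket stands upright in its cup. Next is the large one.

jog_arm --motion '[0.65, -0.75, 0.6, 0.003, 0, 0, -0.45, 0.65, -0.75, 0.6, 0.003, 0, 0, -0.45, 0.65, -0.75, 0.6, 0.003, 0, 0, -0.45, 0.65, -0.75, 0.6, 0.003, 0, 0, -0.45, 0.65, -0.75, 0.6, 0.003, 0, 0, -0.45, 0.65, -0.75, 0.6, 0.003, 0, 0, -0.45, 0.65, -0.75, 0.6, 0.003, 0, 0, -0.45, 0.65, -0.75, 0.6, 0.003, 0, 0, -0.45]'

```text
t: 7.35
tool_pos: [0.5649, -0.1188, 0.2086]
orientation: [2.33, 2.095, 0.02]
force: [1.7, -0.6, -0.8]
opening: 0.0606
```

```bash
python3 -c "
from h import *
go(*SOCK['large'],.13,B)"
```

```text
t 7.35 tgt [ 0.55  -0.201  0.13  -6.1  ] shift [-0.167 -0.016  0.156] turn [ 0.009 -0.002  0.   ] rows~ 2.3
```

jog_arm --motion '[0.65, -0.165, -0.016, 0.05, 0.009, 0, 0, 0.65, -0.165, -0.016, 0.12, 0.009, 0, 0, 0.65, -0.165, -0.016, 0.155, 0.009, 0, 0, 0.65, -0.165, -0.016, 0.155, 0.009, 0, 0]'

```text
t: 7.75
tool_pos: [0.5464, -0.2002, 0.1265]
orientation: [-2.333, -2.092, -0.001]
force: [0.2, 1.4, -0.4]
opening: 0.0604
```

```bash
python3 -c "
from h import *
go(*SOCK['large'],.066,B)"
```

```text
t 7.75 tgt [ 0.55  -0.201  0.066 -6.1  ] shift [-0.002  0.007  0.121] turn [-0.004 -0.004 -0.001] rows~ 1.2
```

jog_arm --motion '[0.65, 0, 0.007, 0.05, 0, 0, 0, 0.65, 0, 0.007, 0.09, 0, 0, 0, 0.65, 0, 0.007, 0.12, 0, 0, 0, 0.65, 0, 0.007, 0.12, 0, 0, 0, 0.15, 0, 0.007, 0.12, 0, 0, 0, 0.15, 0, 0.007, 0.12, 0, 0, 0, 0.15, 0, 0.007, 0.12, 0, 0, 0, 0.15, 0, 0.007, 0.12, 0, 0, 0]'

```text
t: 8.55
tool_pos: [0.5504, -0.2005, 0.0676]
orientation: [-2.334, -2.093, -0.002]
force: [-0.5, 0.1, -1.2]
opening: 0.0331
```

jog_arm --motion '[0.15, 0, 0, 0, 0, 0, 0, 0.15, 0, 0, 0, 0, 0, 0]'

```text
t: 8.75
tool_pos: [0.5503, -0.2005, 0.0676]
orientation: [-2.334, -2.093, -0.002]
force: [0.6, 0.2, -1.1]
opening: 0.0335
```

jog_arm --motion '[0.15, 0, 0, -0.04, 0, 0, 0, 0.15, 0, 0, -0.1, 0, 0, 0, 0.15, 0, 0, -0.18, 0, 0, 0, 0.15, 0, 0, -0.25, 0, 0, 0, 0.15, 0, 0, -0.25, 0, 0, 0]'

```text
t: 9.25
tool_pos: [0.5537, -0.2026, 0.1989]
orientation: [2.337, 2.096, 0.008]
force: [1.0, -1.2, -3.1]
opening: 0.0337
```

```bash
python3 -c "
from h import *
go(*CUP['large'],.19,C)
im=cam('scene')['frame'][:,:,::-1]; y,x=(60,190)
cv2.imwrite(f'pics/lg1.png',cv2.convertScaleAbs(cv2.resize(im[y:y+150,x:x+190],None,fx=4,fy=4,interpolation=2),alpha=1.6))"
```

```text
t 9.25 tgt [  0.514   0.178   0.19  -46.5  ] shift [ 0.748 -0.161  0.018] turn [ 0.003 -0.002  0.447] rows~ 7.7
```

View pics/lg1.png

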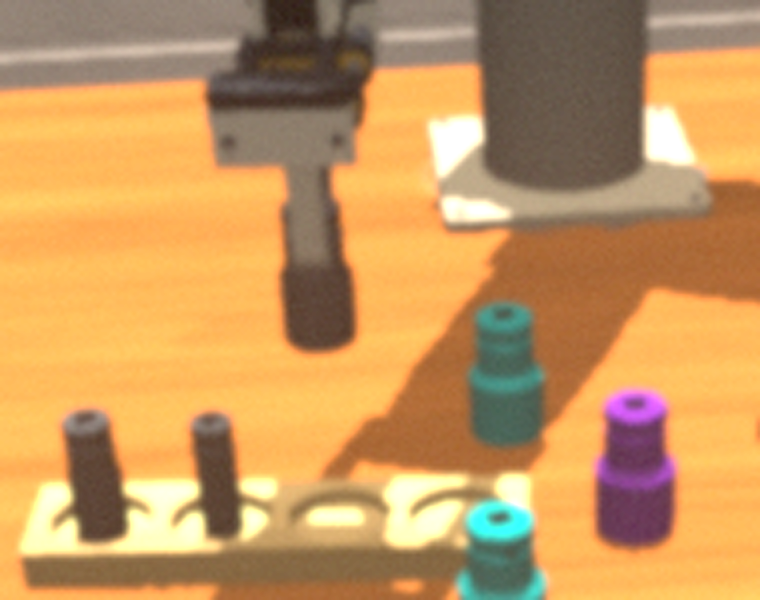

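The large socket is held upright, and like the first it sits about 3–4 mm to +y of the fingers, so the cameras read y a few mm low. I'll allow for that at both ends.

```bash
python3 -c "
from h import *
go(.5116,.1806,.19,C)"
```

```text
t 9.3 tgt [  0.512   0.181   0.19  -46.5  ] shift [ 0.752 -0.164  0.013] turn [-0.    -0.002  0.447] rows~ 7.7
```

jog_arm --motion '[0.15, 0.08, -0.015, 0.01, 0, 0, 0.05, 0.15, 0.75, -0.16, 0.018, 0.003, -0.002, 0.447, 0.15, 0.75, -0.16, 0.018, 0.003, -0.002, 0.447, 0.15, 0.75, -0.16, 0.018, 0.003, -0.002, 0.447, 0.15, 0.75, -0.16, 0.018, 0.003, -0.002, 0.447, 0.15, 0.75, -0.16, 0.018, 0.003, -0.002, 0.447, 0.15, 0.75, -0.16, 0.018, 0.003, -0.002, 0.447, 0.15, 0.75, -0.16, 0.018, 0.003, -0.002, 0.447]'

```text
t: 10.1
tool_pos: [0.5123, 0.1738, 0.1847]
orientation: [-2.914, -1.163, 0.011]
force: [0.0, -0.1, -3.8]
opening: 0.0335
```

```bash
python3 -c "
from h import *
go(.5116,.1806,.14,C)"
```

```text
t 10.1 tgt [  0.512   0.181   0.14  -46.5  ] shift [ 0.009 -0.01   0.089] turn [-0.004  0.003  0.   ] rows~ 0.9
```

jog_arm --motion '[0.15, 0.005, -0.005, 0.06, -0.004, 0.003, 0, 0.15, 0.005, -0.005, 0.12, -0.004, 0.003, 0, 0.15, 0.005, -0.005, 0.15, -0.004, 0.003, 0, 0.15, 0.005, -0.005, 0.15, -0.004, 0.003, 0]'

```text
t: 10.5
tool_pos: [0.5084, 0.1765, 0.1049]
orientation: [-2.917, -1.164, 0.013]
force: [-0.5, 0.0, -3.0]
opening: 0.0335
```

```bash
python3 -c "
from h import *
go(.5116,.1806,.0685,C)
im=cam('scene')['frame'][:,:,::-1]; y,x=(80,350)
cv2.imwrite(f'pics/lg2.png',cv2.convertScaleAbs(cv2.resize(im[y:y+140,x:x+170],None,fx=4,fy=4,interpolation=2),alpha=1.8))
im=cam('top')['frame'][:,:,::-1]; y,x=(140,140)
cv2.imwrite(f'pics/lg2t.png',cv2.convertScaleAbs(cv2.resize(im[y:y+140,x:x+170],None,fx=4,fy=4,interpolation=2),alpha=1.8))
"
```

```text
t 10.5 tgt [  0.512   0.181   0.068 -46.5  ] shift [ 0.011 -0.001  0.073] turn [-0.003  0.005  0.   ] rows~ 0.7
```

View pics/lg2.png

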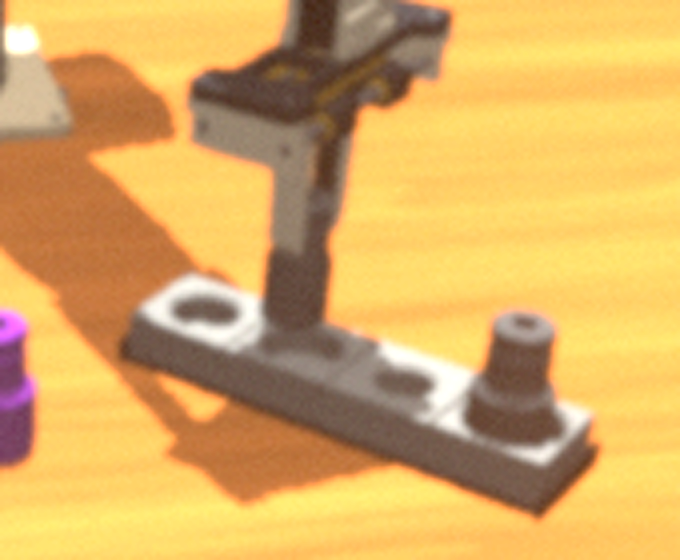

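View pics/lg2t.png

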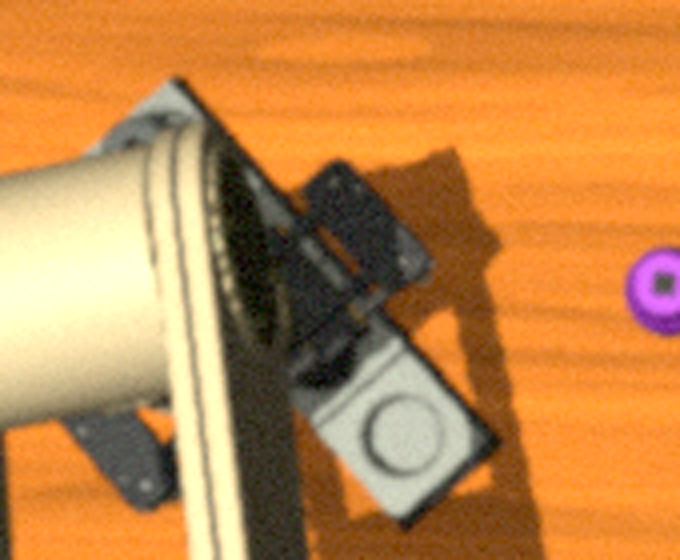

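The socket is about 5 crop pixels (3 mm) left of the well centre (300,342), which matches the 4 mm shortfall in the tool pose. I'll correct while lowering.

jog_arm --motion '[0.15, 0.011, -0.001, 0, -0.003, 0.005, 0, 0.15, 0.011, -0.001, 0.01, -0.003, 0.005, 0, 0.15, 0.011, -0.001, 0.03, -0.003, 0.005, 0, 0.15, 0.011, -0.001, 0.05, -0.003, 0.005, 0, 0.15, 0.011, -0.001, 0.06, -0.003, 0.005, 0, 0.15, 0.011, -0.001, 0.066, -0.003, 0.005, 0]'

```text
t: 11.2
tool_pos: [0.5144, 0.1809, 0.0751]
orientation: [2.918, 1.163, 0.009]
force: [0.2, 0.8, -4.1]
opening: 0.0334
```

```bash
python3 -c "
from h import *
go(.5116,.1806,.0675,C)
im=cam('scene')['frame'][:,:,::-1]; y,x=(80,350)
cv2.imwrite(f'pics/lg3.png',cv2.convertScaleAbs(cv2.resize(im[y:y+140,x:x+170],None,fx=4,fy=4,interpolation=2),alpha=1.8))
"
```

```text
t 11.2 tgt [  0.512   0.181   0.068 -46.5  ] shift [-0.005 -0.004  0.015] turn [ 0.002 -0.003 -0.   ] rows~ 0.2
```

View pics/lg3.png

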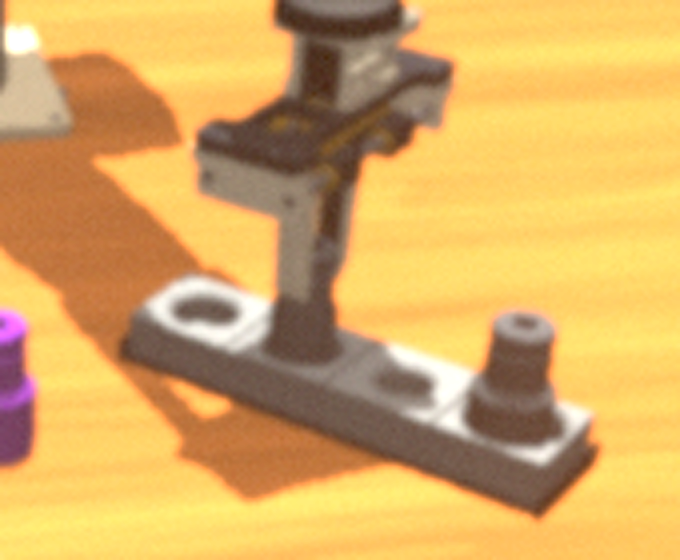

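It is below the rim and free. I'll set it down.

jog_arm --motion '[0.15, -0.003, -0.002, 0.008, 0, 0, 0, 0.15, -0.003, -0.002, 0.014, 0, 0, 0, 0.15, -0.003, -0.002, 0.016, 0, 0, 0, 0.15, -0.003, -0.002, 0.016, 0, 0, 0]'

```text
t: 11.65
tool_pos: [0.5128, 0.1807, 0.0676]
orientation: [2.918, 1.163, 0.01]
force: [-3.8, -0.3, 3.6]
opening: 0.0332
```

jog_arm --motion '[0.6, 0, 0, 0, 0, 0, 0, 0.6, 0, 0, 0, 0, 0, 0, 0.6, 0, 0, 0, 0, 0, 0, 0.6, 0, 0, -0.08, 0, 0, 0, 0.6, 0, 0, -0.18, 0, 0, 0, 0.6, 0, 0, -0.27, 0, 0, 0]'

```text
t: 12.25
tool_pos: [0.5118, 0.1804, 0.2044]
orientation: [2.918, 1.163, 0.01]
force: [1.3, 0.7, -0.2]
opening: 0.0558
```

```bash
python3 -c "
from h import *
go(.542,-.269,.2,B)
im=cam('scene')['frame'][:,:,::-1]; y,x=(80,350)
cv2.imwrite(f'pics/lg4.png',cv2.convertScaleAbs(cv2.resize(im[y:y+140,x:x+170],None,fx=4,fy=4,interpolation=2),alpha=1.8))
"
```

```text
t 12.25 tgt [ 0.542 -0.269  0.2   -6.1  ] shift [-0.574  0.694  0.008] turn [ 0.003 -0.003 -0.449] rows~ 9.0
```

View pics/lg4.png

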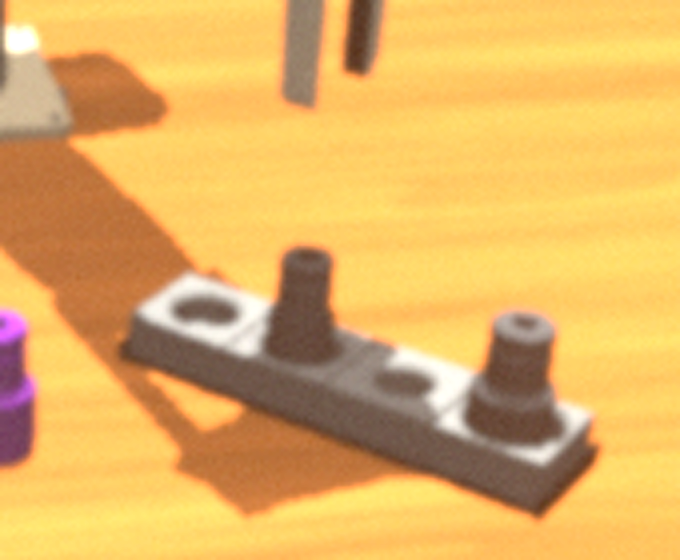

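The large socket is upright in its cup. Next is the small one.

jog_arm --motion '[0.6, -0.574, 0.694, 0.005, 0, 0, -0.449, 0.6, -0.574, 0.694, 0.005, 0, 0, -0.449, 0.6, -0.574, 0.694, 0.005, 0, 0, -0.449, 0.6, -0.574, 0.694, 0.005, 0, 0, -0.449, 0.6, -0.574, 0.694, 0.005, 0, 0, -0.449, 0.6, -0.574, 0.694, 0.005, 0, 0, -0.449, 0.6, -0.574, 0.694, 0.005, 0, 0, -0.449, 0.6, -0.574, 0.694, 0.005, 0, 0, -0.449]'

```text
t: 13.1
tool_pos: [0.5407, -0.1946, 0.2087]
orientation: [2.33, 2.094, 0.026]
force: [0.8, 0.3, 0.2]
opening: 0.0558
```

```bash
python3 -c "
from h import *
go(.542,-.269,.13,B)"
```

```text
t 13.1 tgt [ 0.542 -0.269  0.13  -6.1  ] shift [-0.149  0.015  0.157] turn [ 0.012 -0.004 -0.   ] rows~ 2.2
```

jog_arm --motion '[0.6, -0.149, 0.015, 0.05, 0.01, -0.004, 0, 0.6, -0.149, 0.015, 0.12, 0.01, -0.004, 0, 0.6, -0.149, 0.015, 0.15, 0.01, -0.004, 0, 0.6, -0.149, 0.015, 0.15, 0.01, -0.004, 0]'

```text
t: 13.5
tool_pos: [0.5391, -0.269, 0.1289]
orientation: [-2.335, -2.094, 0.0]
force: [-0.7, 0.9, 0.1]
opening: 0.0559
```

```bash
python3 -c "
from h import *
go(.542,-.269,.066,B)
im=cam('scene')['frame'][:,:,::-1]; y,x=(60,190)
cv2.imwrite(f'pics/sm0.png',cv2.convertScaleAbs(cv2.resize(im[y:y+150,x:x+190],None,fx=4,fy=4,interpolation=2),alpha=1.6))"
```

```text
t 13.5 tgt [ 0.542 -0.269  0.066 -6.1  ] shift [0.    0.006 0.126] turn [-0.002 -0.002 -0.001] rows~ 1.3
```

View pics/sm0.png

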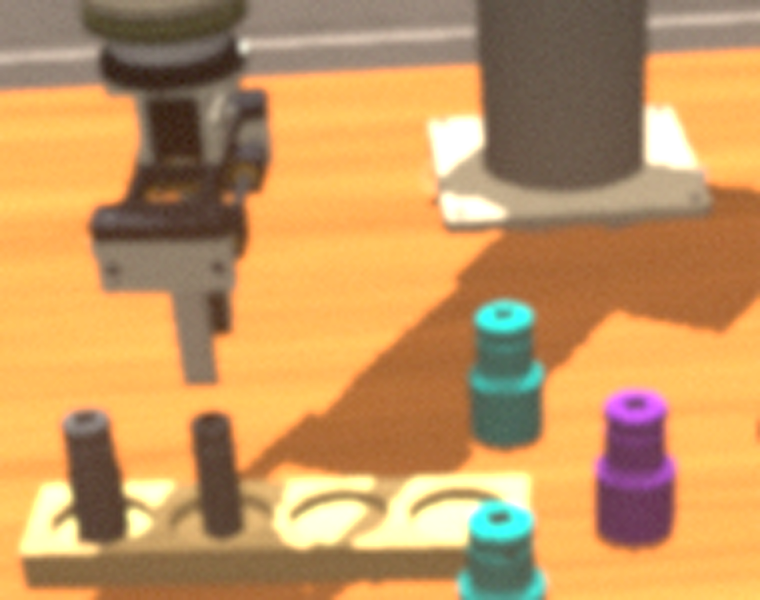

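The finger tips' midpoint is at about (210,355). Following it down the vertical lean gives (216,420), against the socket top at (211,420). The earlier offset was mostly perspective on the front finger, so I'll go back to the measured y.

jog_arm --motion '[0.6, -0.004, 0.006, 0.05, 0, 0, 0, 0.6, -0.004, 0.006, 0.09, 0, 0, 0, 0.6, -0.004, 0.006, 0.126, 0, 0, 0, 0.6, -0.004, 0.006, 0.126, 0, 0, 0, 0.1, -0.004, 0.006, 0.126, 0, 0, 0, 0.1, -0.004, 0.006, 0.126, 0, 0, 0, 0.1, -0.004, 0.006, 0.126, 0, 0, 0, 0.1, -0.004, 0.006, 0.126, 0, 0, 0]'

```text
t: 14.35
tool_pos: [0.5439, -0.2714, 0.0698]
orientation: [2.338, 2.099, 0.002]
force: [0.3, 0.5, -0.2]
opening: 0.0286
```

jog_arm --motion '[0.1, 0, 0, 0, 0, 0, 0, 0.1, 0, 0, 0, 0, 0, 0]'

```text
t: 14.55
tool_pos: [0.544, -0.2714, 0.07]
orientation: [2.337, 2.099, 0.002]
force: [-0.1, 0.5, -1.2]
opening: 0.025
```

jog_arm --motion '[0.1, 0, 0, -0.04, 0, 0, 0, 0.1, 0, 0, -0.1, 0, 0, 0, 0.1, 0, 0, -0.18, 0, 0, 0, 0.1, 0, 0, -0.25, 0, 0, 0, 0.1, 0, 0, -0.25, 0, 0, 0]'

```text
t: 15.05
tool_pos: [0.5466, -0.2733, 0.2019]
orientation: [2.33, 2.092, 0.007]
force: [0.6, -0.9, -0.3]
opening: 0.0256
```

```bash
python3 -c "
from h import *
go(.5655,.2285,.2,C)
im=cam('scene')['frame'][:,:,::-1]; y,x=(60,190)
cv2.imwrite(f'pics/sm1.png',cv2.convertScaleAbs(cv2.resize(im[y:y+150,x:x+190],None,fx=4,fy=4,interpolation=2),alpha=1.6))"
```

```text
t 15.05 tgt [  0.566   0.228   0.2   -46.5  ] shift [ 1.002 -0.07  -0.   ] turn [ 0.007 -0.     0.448] rows~ 10.0
```

View pics/sm1.png

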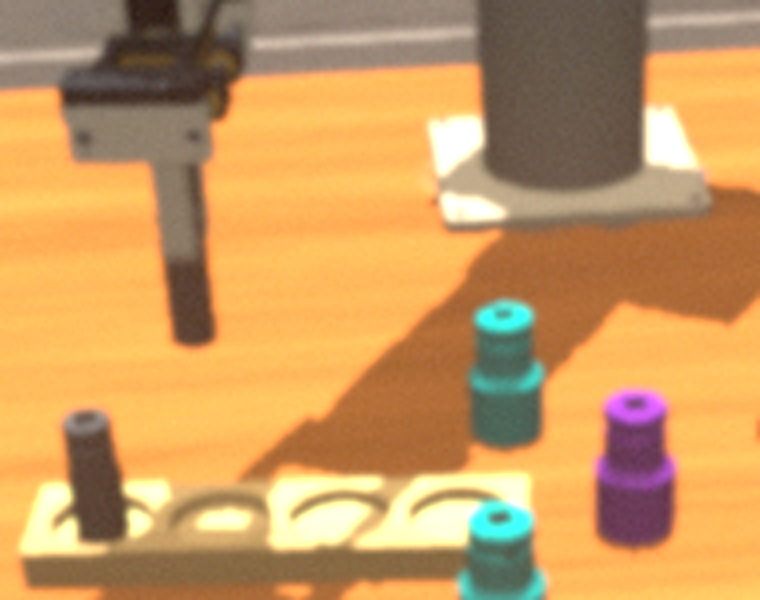

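The small socket is held and upright. Now to the small cup, between the two already placed.

jog_arm --motion '[0.1, 0.08, -0.005, 0, 0.003, 0, 0.05, 0.1, 1.0, -0.07, 0, 0.007, 0, 0.448, 0.1, 1.0, -0.07, 0, 0.007, 0, 0.448, 0.1, 1.0, -0.07, 0, 0.007, 0, 0.448, 0.1, 1.0, -0.07, 0, 0.007, 0, 0.448, 0.1, 1.0, -0.07, 0, 0.007, 0, 0.448, 0.1, 1.0, -0.07, 0, 0.007, 0, 0.448, 0.1, 1.0, -0.07, 0, 0.007, 0, 0.448]'

```text
t: 15.9
tool_pos: [0.5586, 0.1074, 0.1953]
orientation: [-2.914, -1.162, 0.008]
force: [1.1, 0.4, -1.6]
opening: 0.0251
```

```bash
python3 -c "
from h import *
go(.5655,.2285,.19,C)"
```

```text
t 15.9 tgt [  0.566   0.228   0.19  -46.5  ] shift [ 0.177 -0.166  0.011] turn [-0.004  0.002 -0.   ] rows~ 2.4
```

jog_arm --motion '[0.1, 0.177, -0.166, 0, -0.004, 0.002, 0, 0.1, 0.177, -0.166, 0, -0.004, 0.002, 0, 0.1, 0.177, -0.166, 0, -0.004, 0.002, 0, 0.1, 0.177, -0.166, 0.06, -0.004, 0.002, 0, 0.1, 0.177, -0.166, 0.12, -0.004, 0.002, 0, 0.1, 0.177, -0.166, 0.12, -0.004, 0.002, 0]'

```text
t: 16.5
tool_pos: [0.5604, 0.2276, 0.1278]
orientation: [-2.917, -1.165, 0.019]
force: [-0.8, -0.4, -3.2]
opening: 0.025
```

```bash
python3 -c "
from h import *
go(.5655,.2285,.105,C)
c=cam('scene');im=c['frame'][:,:,::-1]; y,x=(80,350)
cv2.imwrite(f'pics/sm2.png',cv2.convertScaleAbs(cv2.resize(im[y:y+140,x:x+170],None,fx=4,fy=4,interpolation=2),alpha=1.8))
"
```

```text
t 16.5 tgt [  0.566   0.228   0.105 -46.5  ] shift [0.009 0.006 0.045] turn [-0.003  0.007  0.   ] rows~ 0.5
```

View pics/sm2.png

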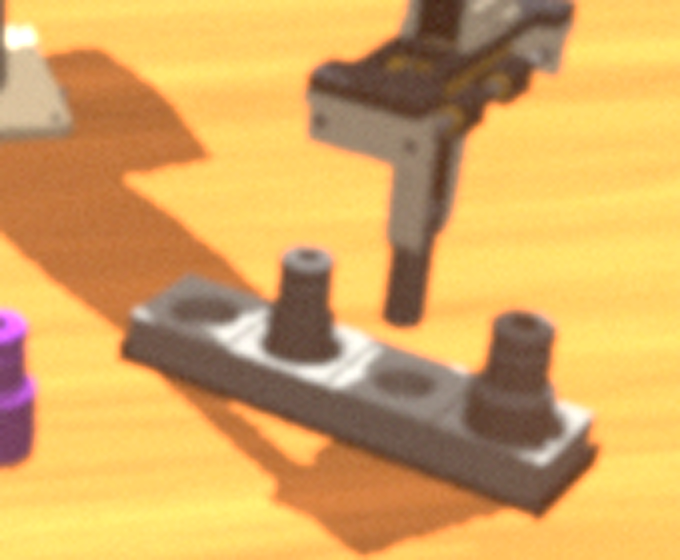

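```bash
python3 -c "
from h import *
c=cam('scene');s=read_state();p=s['tool_pos'];R=Ro.from_rotvec(s['orientation']).as_matrix();print(p,R[:,2])
o=np.array([350,80])
print(4*(proj(c,p+[0,0,-.057])-o),4*(proj(c,p+.057*R[:,2])-o),4*(proj(c,[.5655,.2285,p[2]-.057])-o),4*(proj(c,[.5655,.2285,.035])-o))
go(.5655,.2285,.095,C)
"
```

```text
[0.56383842 0.22809801 0.13363386] [-0.00379917 -0.00168611 -0.99999136]
[405.04216274 317.01876514] [404.77196772 316.85438407] [406.57774491 318.31496241] [398.18591582 377.5087549 ]
t 16.6 tgt [  0.566   0.228   0.095 -46.5  ] shift [0.003 0.002 0.077] turn [-0.001  0.002 -0.   ] rows~ 0.8
```

jog_arm --motion '[0.1, 0.007, 0.002, 0.03, 0, 0.002, 0, 0.1, 0.007, 0.002, 0.055, 0, 0.002, 0, 0.1, 0.007, 0.002, 0.068, 0, 0.002, 0, 0.1, 0.007, 0.002, 0.068, 0, 0.002, 0, 0.1, 0.007, 0.002, 0.068, 0, 0.002, 0]'

```text
t: 17.1
tool_pos: [0.5669, 0.2296, 0.0997]
orientation: [-2.917, -1.163, 0.002]
force: [-0.3, 0.3, -1.5]
opening: 0.0249
```

```bash
python3 -c "
from h import *
go(.567,.2295,.070,C)
c=cam('scene');im=c['frame'][:,:,::-1]; y,x=(130,400)
p=read_state()['tool_pos'];print(p,8*(proj(c,p-[0,0,.057])-[x,y]),8*(proj(c,[.567,.2295,.035])-[x,y]))
cv2.imwrite(f'pics/sm3.png',cv2.convertScaleAbs(cv2.resize(im[y:y+70,x:x+95],None,fx=8,fy=8,interpolation=2),alpha=2.5))
"
```

```text
t 17.1 tgt [  0.567   0.23    0.07  -46.5  ] shift [-0.     0.     0.059] turn [-0.001  0.001 -0.   ] rows~ 0.6
[0.56727301 0.22977707 0.10012076] [405.51041432 334.92495979] [401.0989423 357.2863486]
```

View pics/sm3.png

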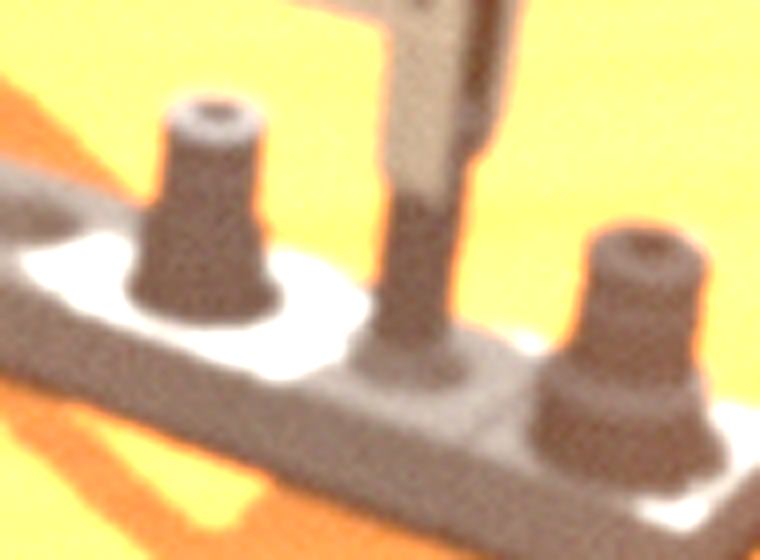

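The base is over the well: socket x is about 411 against a well centre near 409, with the front gap slightly large. I'll add 1 mm in x and lower, watching the force.

jog_arm --motion '[0.1, 0.002, 0.002, 0.012, 0, 0, 0, 0.1, 0.002, 0.002, 0.026, 0, 0, 0, 0.1, 0.002, 0.002, 0.04, 0, 0, 0, 0.1, 0.002, 0.002, 0.05, 0, 0, 0, 0.1, 0.002, 0.002, 0.055, 0, 0, 0]'

```text
t: 17.65
tool_pos: [0.568, 0.2295, 0.0714]
orientation: [-2.917, -1.163, 0.003]
force: [-0.6, -0.0, -0.6]
opening: 0.0254
```

```bash
python3 -c "
from h import *
go(.567,.2295,.070,C)
c=cam('scene');im=c['frame'][:,:,::-1]; y,x=(130,400)
p=read_state();print(p['tool_pos'],p['force'])
cv2.imwrite(f'pics/sm4.png',cv2.convertScaleAbs(cv2.resize(im[y:y+70,x:x+95],None,fx=8,fy=8,interpolation=2),alpha=2.5))
"
```

```text
t 17.65 tgt [  0.567   0.23    0.07  -46.5  ] shift [-0.002 -0.001  0.003] turn [-0.001  0.001 -0.   ] rows~ 0.0
[0.56798653 0.22953572 0.07133721] [ 0.24878554 -1.44390514 -1.66805308]
```

View pics/sm4.png

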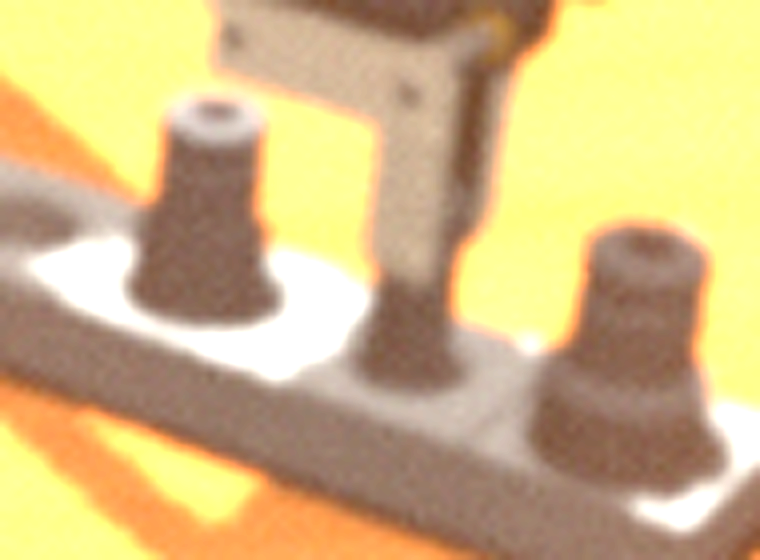

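It is in the well. I'll set it on the floor, release and rise.

jog_arm --motion '[0.1, 0, 0, 0.004, 0, 0, 0, 0.1, 0, 0, 0.006, 0, 0, 0, 0.1, 0, 0, 0.006, 0, 0, 0]'

```text
t: 18.0
tool_pos: [0.5687, 0.2299, 0.0697]
orientation: [-2.917, -1.163, 0.001]
force: [-3.4, -0.5, 6.0]
opening: 0.025
```

jog_arm --motion '[0.55, 0, 0, 0, 0, 0, 0, 0.55, 0, 0, 0, 0, 0, 0, 0.55, 0, 0, 0, 0, 0, 0, 0.55, 0, 0, -0.08, 0, 0, 0, 0.55, 0, 0, -0.18, 0, 0, 0, 0.55, 0, 0, -0.27, 0, 0, 0]'

```text
t: 18.6
tool_pos: [0.5684, 0.2296, 0.2062]
orientation: [-2.917, -1.163, 0.002]
force: [2.5, -0.0, -0.0]
opening: 0.0512
```

```bash
python3 -c "
from h import *
go(*SOCK['med'],.2,B)
im=cam('scene')['frame'][:,:,::-1]; y,x=(80,350)
cv2.imwrite(f'pics/sm5.png',cv2.convertScaleAbs(cv2.resize(im[y:y+140,x:x+170],None,fx=4,fy=4,interpolation=2),alpha=1.8))
"
```

```text
t 18.6 tgt [ 0.534 -0.344  0.2   -6.1  ] shift [-0.84   0.785  0.012] turn [-0.001  0.    -0.449] rows~ 11.5
```

View pics/sm5.png

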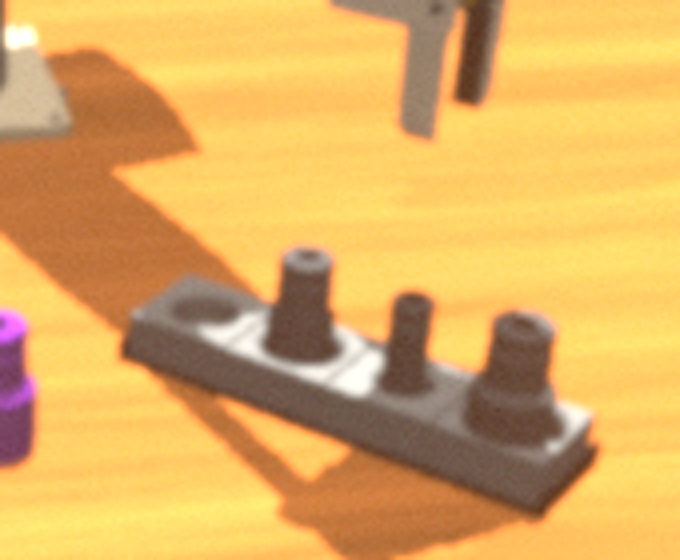

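Three are placed. Now the medium socket.

jog_arm --motion '[0.6, -0.84, 0.785, 0.005, 0, 0, -0.449, 0.6, -0.84, 0.785, 0.005, 0, 0, -0.449, 0.6, -0.84, 0.785, 0.005, 0, 0, -0.449, 0.6, -0.84, 0.785, 0.005, 0, 0, -0.449, 0.6, -0.84, 0.785, 0.005, 0, 0, -0.449, 0.6, -0.84, 0.785, 0.005, 0, 0, -0.449, 0.6, -0.84, 0.785, 0.005, 0, 0, -0.449, 0.6, -0.84, 0.785, 0.005, 0, 0, -0.449]'

```text
t: 19.45
tool_pos: [0.5478, -0.1559, 0.2089]
orientation: [2.333, 2.097, 0.017]
force: [0.7, 0.3, -0.2]
opening: 0.056
```

```bash
python3 -c "
from h import *
go(*SOCK['med'],.14,B)"
```

```text
t 19.45 tgt [ 0.534 -0.344  0.14  -6.1  ] shift [-0.378  0.011  0.136] turn [ 0.007 -0.003 -0.   ] rows~ 4.0
```

jog_arm --motion '[0.6, -0.378, 0.011, 0, 0.007, -0.003, 0, 0.6, -0.378, 0.011, 0, 0.007, -0.003, 0, 0.6, -0.378, 0.011, 0.02, 0.007, -0.003, 0, 0.6, -0.378, 0.011, 0.06, 0.007, -0.003, 0, 0.6, -0.378, 0.011, 0.12, 0.007, -0.003, 0, 0.6, -0.378, 0.011, 0.136, 0.007, -0.003, 0, 0.6, -0.378, 0.011, 0.136, 0.007, -0.003, 0]'

```text
t: 20.15
tool_pos: [0.5328, -0.3429, 0.1377]
orientation: [-2.333, -2.097, 0.0]
force: [-0.1, -0.6, 1.1]
opening: 0.0562
```

```bash
python3 -c "
from h import *
go(*SOCK['med'],.066,B)
im=cam('scene')['frame'][:,:,::-1]; y,x=(60,190)
cv2.imwrite(f'pics/md0.png',cv2.convertScaleAbs(cv2.resize(im[y:y+150,x:x+190],None,fx=4,fy=4,interpolation=2),alpha=1.6))"
```

```text
t 20.15 tgt [ 0.534 -0.344  0.066 -6.1  ] shift [-0.003  0.003  0.143] turn [-0.003 -0.002  0.   ] rows~ 1.4
```

View pics/md0.png

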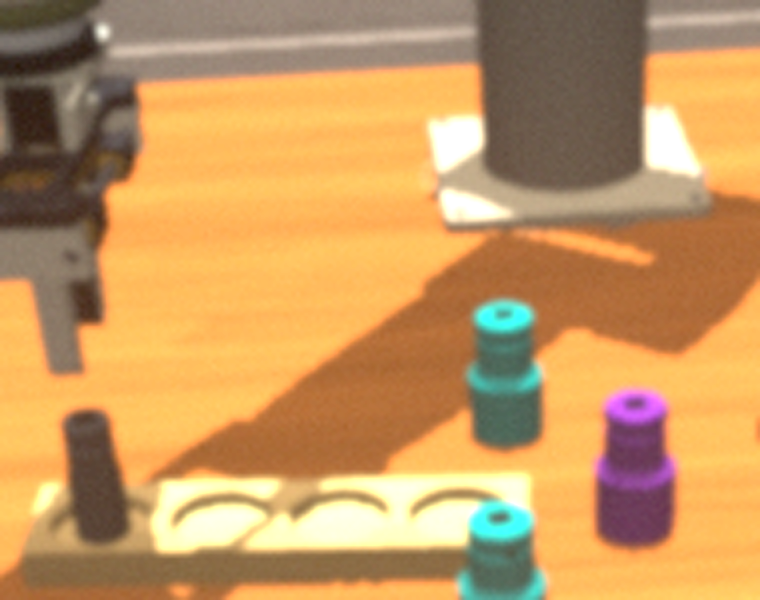

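The fingers line up with the medium socket at (86,420). I'll descend and grip.

jog_arm --motion '[0.6, -0.004, 0.003, 0.06, 0, 0, 0, 0.6, -0.004, 0.003, 0.11, 0, 0, 0, 0.6, -0.004, 0.003, 0.143, 0, 0, 0, 0.6, -0.004, 0.003, 0.143, 0, 0, 0, 0.1, -0.004, 0.003, 0.143, 0, 0, 0, 0.1, -0.004, 0.003, 0.143, 0, 0, 0, 0.1, -0.004, 0.003, 0.143, 0, 0, 0, 0.1, -0.004, 0.003, 0.143, 0, 0, 0]'

```text
t: 21.0
tool_pos: [0.5357, -0.3457, 0.0696]
orientation: [-2.336, -2.101, -0.001]
force: [-2.4, 0.5, 6.7]
opening: 0.0293
```

jog_arm --motion '[0.1, 0, 0, 0, 0, 0, 0, 0.1, 0, 0, 0, 0, 0, 0]'

```text
t: 21.2
tool_pos: [0.5356, -0.3458, 0.0696]
orientation: [-2.336, -2.101, -0.001]
force: [-0.8, 0.2, -0.2]
opening: 0.0293
```

jog_arm --motion '[0.1, 0, 0, -0.04, 0, 0, 0, 0.1, 0, 0, -0.1, 0, 0, 0, 0.1, 0, 0, -0.18, 0, 0, 0, 0.1, 0, 0, -0.25, 0, 0, 0, 0.1, 0, 0, -0.25, 0, 0, 0]'

```text
t: 21.7
tool_pos: [0.5382, -0.3478, 0.2014]
orientation: [2.329, 2.094, 0.004]
force: [1.3, -0.4, -2.2]
opening: 0.0293
```

```bash
python3 -c "
from h import *
go(.463,.130,.2,C)
im=cam('scene')['frame'][:,:,::-1]; y,x=(60,190)
cv2.imwrite(f'pics/md1.png',cv2.convertScaleAbs(cv2.resize(im[y:y+150,x:x+190],None,fx=4,fy=4,interpolation=2),alpha=1.6))"
```

```text
t 21.7 tgt [  0.463   0.13    0.2   -46.5  ] shift [ 0.934 -0.251 -0.004] turn [0.006 0.001 0.449] rows~ 9.7
```

View pics/md1.png

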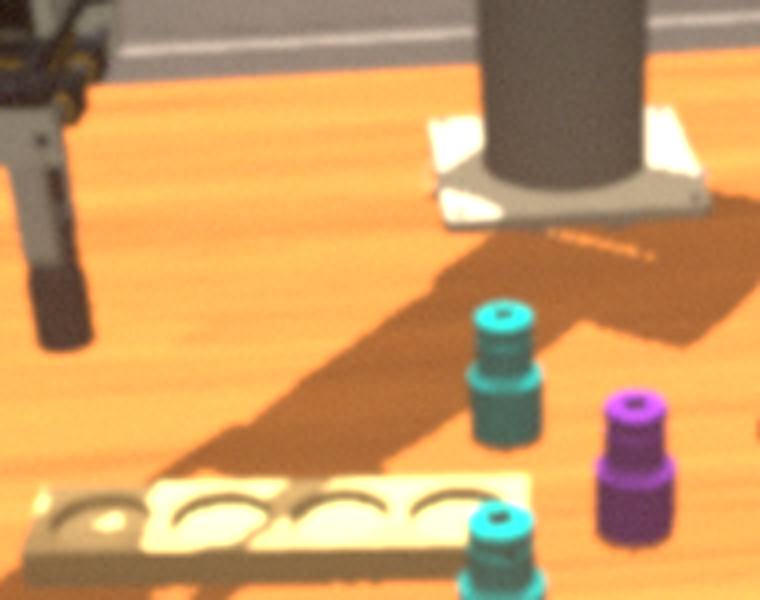

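Held and upright. I'll carry it to the medium cup.

jog_arm --motion '[0.1, 0.08, -0.02, 0, 0.003, 0, 0.05, 0.1, 0.934, -0.251, 0, 0.006, 0, 0.449, 0.1, 0.934, -0.251, 0, 0.006, 0, 0.449, 0.1, 0.934, -0.251, 0, 0.006, 0, 0.449, 0.1, 0.934, -0.251, 0, 0.006, 0, 0.449, 0.1, 0.934, -0.251, 0, 0.006, 0, 0.449, 0.1, 0.934, -0.251, 0, 0.006, 0, 0.449, 0.1, 0.934, -0.251, 0, 0.006, 0, 0.449]'

```text
t: 22.55
tool_pos: [0.4748, 0.0372, 0.1936]
orientation: [-2.915, -1.163, 0.01]
force: [1.6, 0.5, -3.4]
opening: 0.0295
```

```bash
python3 -c "
from h import *
go(.463,.130,.14,C)"
```

```text
t 22.55 tgt [  0.463   0.13    0.14  -46.5  ] shift [ 0.111 -0.15   0.108] turn [-0.004  0.003 -0.   ] rows~ 2.2
```

jog_arm --motion '[0.1, 0.111, -0.15, 0, -0.004, 0.003, 0, 0.1, 0.111, -0.15, 0, -0.004, 0.003, 0, 0.1, 0.111, -0.15, 0.05, -0.004, 0.003, 0, 0.1, 0.111, -0.15, 0.1, -0.004, 0.003, 0, 0.1, 0.111, -0.15, 0.15, -0.004, 0.003, 0, 0.1, 0.111, -0.15, 0.17, -0.004, 0.003, 0, 0.1, 0.111, -0.15, 0.17, -0.004, 0.003, 0]'

```text
t: 23.25
tool_pos: [0.4602, 0.1294, 0.1055]
orientation: [-2.917, -1.164, 0.009]
force: [0.3, 0.2, -3.3]
opening: 0.0293
```

```bash
python3 -c "
from h import *
go(.463,.130,.1,C)
c=cam('scene');im=c['frame'][:,:,::-1]; y,x=(120,365)
p=read_state()['tool_pos'];print(p,8*(proj(c,p-[0,0,.057])-[x,y]),8*(proj(c,[.463,.130,.035])-[x,y]))
cv2.imwrite(f'pics/md2.png',cv2.convertScaleAbs(cv2.resize(im[y:y+70,x:x+95],None,fx=8,fy=8,interpolation=2),alpha=2.3))
go(.463,.130,.1,C)
"
```

```text
t 23.25 tgt [  0.463   0.13    0.1   -46.5  ] shift [0.005 0.003 0.011] turn [-0.002  0.003 -0.   ] rows~ 0.1
[0.4616229  0.12959792 0.10742832] [283.93424829 252.39651577] [283.00367735 296.00418688]
t 23.3 tgt [  0.463   0.13    0.1   -46.5  ] shift [0.003 0.001 0.015] turn [-0.001  0.001 -0.   ] rows~ 0.2
```

View pics/md2.png

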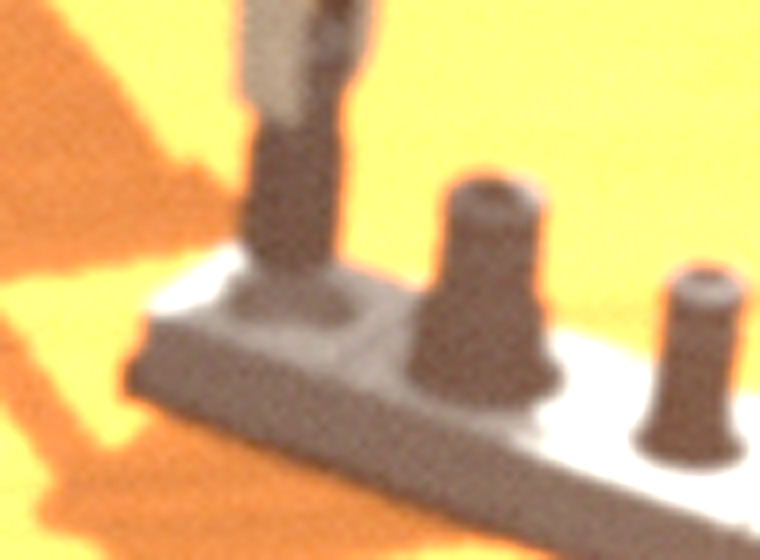

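The well spans about x=230–357 (centre 293) and the socket's base about 245–338. I'll shift 2 mm along tool x and lower.

jog_arm --motion '[0.1, 0.004, 0, 0.015, 0, 0, 0, 0.1, 0.004, 0, 0.03, 0, 0, 0, 0.1, 0.004, 0, 0.045, 0, 0, 0, 0.1, 0.004, 0, 0.058, 0, 0, 0, 0.1, 0.004, 0, 0.068, 0, 0, 0, 0.1, 0.004, 0, 0.072, 0, 0, 0, 0.1, 0.004, 0, 0.072, 0, 0, 0]'

```text
t: 24.0
tool_pos: [0.4628, 0.1309, 0.0711]
orientation: [-2.918, -1.163, 0.005]
force: [0.6, -0.6, -3.3]
opening: 0.0293
```

```bash
python3 -c "
from h import *
go(.463,.131,.069,C)
c=cam('scene');im=c['frame'][:,:,::-1]; y,x=(120,365)
cv2.imwrite(f'pics/md3.png',cv2.convertScaleAbs(cv2.resize(im[y:y+70,x:x+95],None,fx=8,fy=8,interpolation=2),alpha=2.3))
"
```

```text
t 24.0 tgt [  0.463   0.131   0.069 -46.5  ] shift [0.    0.    0.004] turn [-0.001  0.002 -0.   ] rows~ 0.0
```

View pics/md3.png

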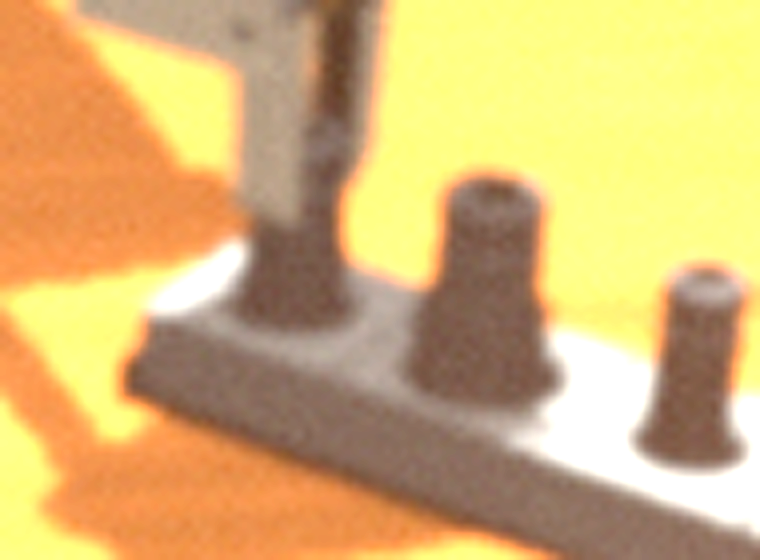

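It is inside the well. I'll set it down, release, rise and back away.

jog_arm --motion '[0.1, 0, 0, 0.003, 0, 0, 0, 0.1, 0, 0, 0.005, 0, 0, 0, 0.1, 0, 0, 0.005, 0, 0, 0]'

```text
t: 24.35
tool_pos: [0.4635, 0.1311, 0.0696]
orientation: [-2.918, -1.164, 0.003]
force: [-1.1, 0.2, 2.3]
opening: 0.0293
```

jog_arm --motion '[0.55, 0, 0, 0, 0, 0, 0, 0.55, 0, 0, 0, 0, 0, 0, 0.55, 0, 0, 0, 0, 0, 0, 0.55, 0, 0, -0.08, 0, 0, 0, 0.55, 0, 0, -0.18, 0, 0, 0, 0.55, 0, 0, -0.3, 0, 0, 0]'

```text
t: 24.95
tool_pos: [0.4629, 0.131, 0.2106]
orientation: [-2.918, -1.163, 0.005]
force: [1.8, 0.1, 0.6]
opening: 0.0508
```

jog_arm --motion '[0.55, -0.4, 0.3, -0.05, 0, 0, 0, 0.55, -0.4, 0.3, -0.05, 0, 0, 0, 0.55, -0.4, 0.3, -0.05, 0, 0, 0, 0.55, -0.4, 0.3, -0.05, 0, 0, 0, 0.55, -0.4, 0.3, -0.05, 0, 0, 0, 0.55, -0.4, 0.3, -0.05, 0, 0, 0, 0.55, -0.4, 0.3, -0.05, 0, 0, 0, 0.55, -0.4, 0.3, -0.05, 0, 0, 0]'

```text
t: 25.75
tool_pos: [0.4212, -0.1146, 0.2357]
orientation: [-2.917, -1.164, 0.005]
force: [-0.2, 0.6, 0.2]
opening: 0.0515
```

```bash
python3 -c "
from h import *
print(read_state()['tool_pos'],read_state()['t'],read_state()['force'])
im=cam('scene')['frame'][:,:,::-1]
cv2.imwrite('pics/end_s.png',np.ascontiguousarray(im))
cv2.imwrite('pics/end_sc.png',cv2.convertScaleAbs(cv2.resize(im[120:220,370:510],None,fx=5,fy=5,interpolation=2),alpha=1.8))
im=cam('top')['frame'][:,:,::-1]
cv2.imwrite('pics/end_t.png',np.ascontiguousarray(im))
cv2.imwrite('pics/end_tc.png',cv2.convertScaleAbs(cv2.resize(im[140:280,140:280],None,fx=4,fy=4,interpolation=2),alpha=2.2))
"
```

```text
[ 0.42118987 -0.11456013  0.23573657] 25.75 [-0.23835079  0.61603444  0.17660706]
```

View pics/end_sc.png

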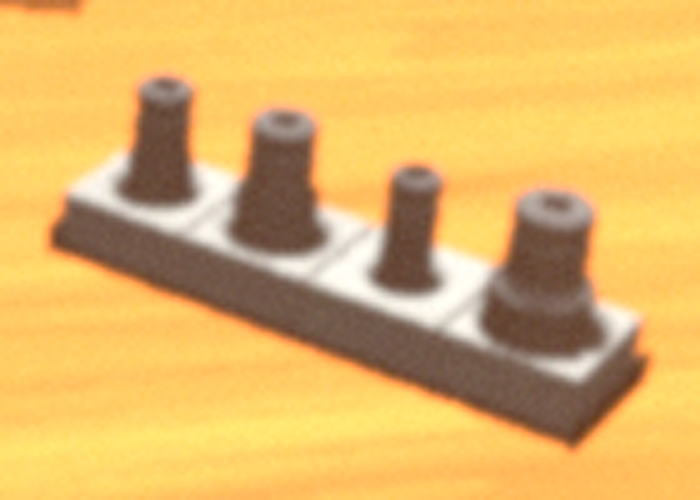

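View pics/end_tc.png

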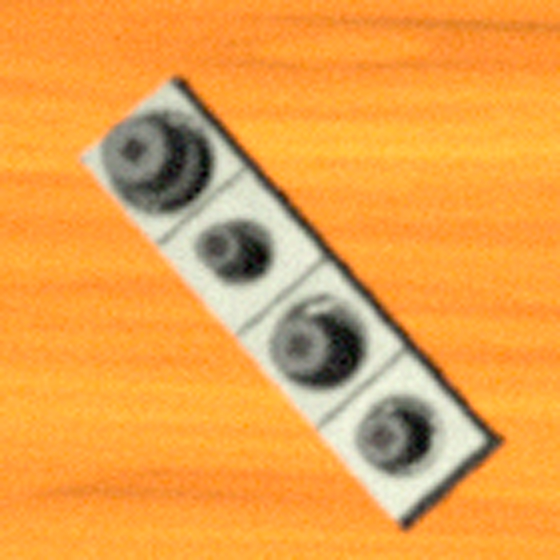

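View pics/end_t.png

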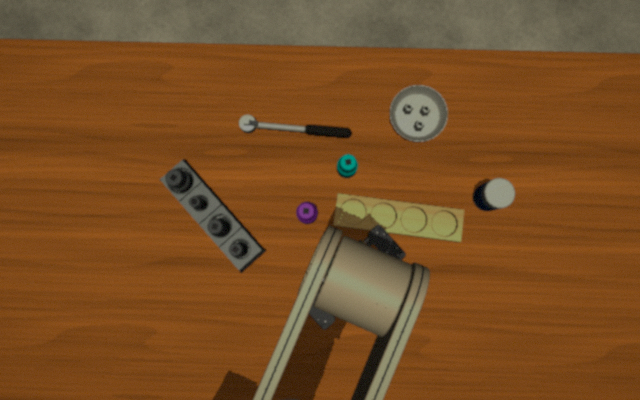

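The top view shows each socket inside its well. As a number check, I'll cast the drive-hole pixels onto the expected top heights.

```bash
python3 -c "
from h import *
t=cam('top');s=cam('scene')
for n,h,p,q in(('big',.086,(133,150),(554,206)),('small',.078,(213,245),(416,178)),('large',.082,(299,345),(285,121)),('med',.080,(380,437),(165,88))):
    a=(140+(p[0]-1.5)/4,140+(p[1]-1.5)/4);b=(370+(q[0]-2)/5,120+(q[1]-2)/5)
    w=onz(t,*a,.013+h);v=onz(s,*b,.013+h);print(n,np.round(w[:2],4),np.round(v[:2],4),'top-cam d mm',np.round(1000*(w[:2]-CUP[n]),1),tri(t,a,s,b)[0][2].round(4)-.013-h)
"
```

```text
big [0.6157 0.2764] [0.6182 0.2764] top-cam d mm [-1.8 -0.4] -0.0013999999999999846
small [0.5644 0.2308] [0.5697 0.2281] top-cam d mm [-1.1  3. ] -0.0029
large [0.5097 0.1789] [0.5115 0.1804] top-cam d mm [-4.4  0.7] -0.000899999999999998
med [0.4603 0.132 ] [0.4641 0.1316] top-cam d mm [-1.7  2.9] -0.0020000000000000018
```

```bash
python3 -c "
from plant import *
print(close_job())"
```

```text
the job is handed in; nothing more can be done
None
```

All four sockets are in their matching cups, and I handed the job in at about 26 s of the 112 s allowed. I gripped each one by its upper part, lowered it into its well, released it and backed the arm clear.

**Last checks:**
- **Position:** in the final top view, the socket tops lie about 2 to 4.5 mm from the well axes, against the 9 mm limit. The large socket is the furthest off.
- **Height:** socket top heights came out within 3 mm of what they should be standing on the well floors, and all four look upright in both cameras.
- **Bystanders:** the ratchet, the grease tin, the purple piece and the upper teal piece look unmoved in the final top view. The second teal piece was hidden under the arm there. I did not measure any of these.
- **Forces:** every wrist force reading stayed below about 10 N.

**Disagreement between cameras:** the two cameras differed by about 2 to 5 mm on the cup and socket positions. I averaged them and checked each fit in the close-up pictures while lowering.

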